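# Put two battery packs away in the steel cabinet

### The job

Pull the grey cabinet's door wide open by its handle, then stand two of the three yellow-and-black battery packs upright on the cabinet floor, side by side and far enough in that the door could be shut again; set them down gently. Leave the third pack standing where it is, leave the door wide open, and do not disturb the other things on the bench.

Things in the scene. Friction and masses are not known exactly. Their poses are not given: they have to be found in the camera images.
- cabinet: fixed light-grey steel cabinet with a clear pane in its roof, 220 deep (x) x 300 wide (y) x 300 mm high, door towards the robot (own -x). Origin at the centre of its underside. Inside: floor (black mat) 16 mm above the bench, roof's underside 288 mm, side walls at y = -140 and 140 mm, back at x = 98 mm, front edge of floor, walls and roof at x = -95 mm. The shut door fills x = -110 to -96 mm
- door (a joint): opening angle of the door in rad, 0 shut, up to 1.9; starts shut or slightly ajar. From above it turns clockwise as it opens: the free edge is at the right (-y) and swings towards the robot, then left. Stiff enough to stay where it is left
- hinge (a point): point on the door's upright hinge axis, at the left (+y) front edge of the cabinet, 150 mm above the bench; its frame turns with the door, whose panel (14 mm thick, 296 wide, 4 to 296 mm above the bench) lies along its -y, outer face at x = 0
- pack1: battery pack, a block 80 (own x) x 46 (own y) x 86 mm high, about 0.45 kg: black lower half, yellow upper half, flat sides up to 80 mm, two black rails (6 mm high, 60 long) along its top at y = -14 and 14 mm. Starts upright on the mat; origin at the centre of its underside, z up
- pack2: battery pack, a block 80 (own x) x 46 (own y) x 86 mm high, about 0.45 kg: black lower half, yellow upper half, flat sides up to 80 mm, two black rails (6 mm high, 60 long) along its top at y = -14 and 14 mm. Starts upright on the mat; origin at the centre of its underside, z up
- pack3: battery pack, a block 80 (own x) x 46 (own y) x 86 mm high, about 0.45 kg: black lower half, yellow upper half, flat sides up to 80 mm, two black rails (6 mm high, 60 long) along its top at y = -14 and 14 mm. Starts upright on the mat; origin at the centre of its underside, z up
- mat: thin green mat fixed on the bench, 170 (own x) x 370 (own y) x 4 mm, on which the packs start; origin under its centre
- spray_can: bystander: upright spray can, 66 mm across, 190 mm high; origin under its centre
- mug: bystander: white mug, 80 mm across, 95 mm high; origin under its centre
- hammer: bystander: hammer lying on the bench along its own x
- screwdriver: bystander: screwdriver lying on the bench along its own x
- square: bystander: steel try square lying on the bench, blade 160 mm along its own x, 14 mm high at most
- rivet_bin: bystander: open red bin, 150 x 100 x 70 mm; origin under its centre
- handle (a point): dark upright round bar on the door, 11 mm thick, 120 mm long (162 to 282 mm above the bench); origin at the bar's middle, 222 mm above the bench, 250 mm from the hinge axis along the door and 35 mm in front of the door's face (clear gap 29 mm). Two stems 51 mm above and below the origin carry it. Axes as hinge: x into the door, z up
There are look-alikes about, which are no part of the job. What is shaped like the pack3 but red is not meant.

How it is judged:
By the outcome, as a careful person would: the job done as asked, in the order asked, and still so for the second after the job is handed in, with the robot touching nothing.
It also fails if it takes over 72 s, if anything falls off the work surface, if the arm or the gripper's body presses on something with over 40 N, if the wrist force passes 120 N, or if a joint passes its speed limit or range.

### The arm

A 7-joint arm with a two-finger parallel gripper is mounted at the origin on the work surface. World frame = base frame: x ahead of the robot, y to its left, z up, the work surface at z = 0. Lengths are in m, angles in rad, forces in N, time in s.
With the tool pointing down it reaches from about 0.425 to 0.875 m from the base axis. Payload 4.7 kg.
Tool frame: the origin (TCP) lies midway between the tips of the shut fingers; the grasp point (between the pads) lies 19 mm behind it; z points along the fingers, y is the line along which they close (so a half turn about z gives the same grasp; the last joint's range is limited). The gripper opens to 87 mm and grips with 3 to 60 N. Pads are 19 mm wide; open, the fingers measure 117 mm over their backs; the gripper's body (75 mm by 190 mm) begins 51 mm behind the grasp point.
Start: joints at [-1.303, 0.321, -0.07, 1.45, 0.023, 1.371, -0.057], TCP at [0.163, 0.629, 0.223] pointing down, gripper open.
Joint ranges: [-2.86, 2.86], [-0.3, 2.09], [-1.38, 1.24], [0.06, 2.45], [-1.56, 4.7], [0.09, 2.05], [-2.69, 2.69]. Speed limits (rad/s): [2.57, 2.57, 3.14, 3.14, 3.14, 3.14, 3.14].

### API

Orientations are given as a rotation vector (axis times angle).
In Python, from bench import ctrl gives the robot as it stands. The module is installed in compiled form; this text tells all that it offers.
- The arm moves only by the tool carry_out, never from a script. Its argument "steps" is a list of rows, each a list of 7 numbers: the turn, a rotation vector about the world's x, y, z in degrees, then the shift along the world's x, y, z in cm, then the opening, from 0 (shut) to 1 (fully open). A call has 1 to 12 rows; each row is the pose to reach, as a shift and turn from the pose commanded when the call began; what a row does not reach only later rows make up. A row lasts 1/10 s, in which the tool goes at most 50 mm and 8.59 degrees, less where a joint would pass 70% of its speed; a pose out of reach is approached as far as the arm can. A call with a gripper value outside its range is refused whole. The fingers move at their own pace and stop on an object; "squeeze" is the grip in N (left out, the last holds). Time passes only in rows, so rows that repeat a pose let the fingers close. It gives the time, the measured TCP pose, the force, the opening and the grip force at its end, in the units of the state.
- ctrl.get_state(): the state, without advancing time (a new reading comes with each control period).
- ctrl.get_image(name): name is "scene" or "top" or "wrist"; returns a dict with "pixels" (480x640x3 uint8, red, green, blue), "camera_matrix" (3x3 intrinsics, pixels), "cam_to_world" (4x4, takes a point from camera to world coordinates); the wrist camera has in their place "T_tool_cam" (4x4, takes a point from camera to tool coordinates, whose origin is the TCP and whose axes are the flange's). Camera axes: x right, y down, z forward; pixel columns grow to the right and rows downward; lengths in m; the calibration is good to about 2 mm. A picture is of the moment at which its call begins: read the wrist's pose just before it. There is no depth.
- ctrl.close_job(): hands the job in; it is judged then, once.
The state is a dict: "time": time; "joint_positions": joint angles; "qd": joint speeds; "joint_torque": joint torques, N m; "position": TCP position; "tool_rot": TCP orientation; "ft_force": force on the tool from outside, world axes, zero at the start; "torque": the same for the moment, N m; "grip_width": opening from 0.0 (shut) to 1.0 (fully open); "grip_force": force on a finger pad.
Only numpy, scipy, OpenCV 4.12 (cv2) and the standard library are available. Lean on these libraries where they do the work, as an engineer would, in place of code of your own. Each camera call takes 0.05 s, during which the arm holds its last target. There are 200 camera calls.

## Working session

There is one attempt and no reset: what is moved stays moved. The work goes in short steps, Python scripts to look and compute and a tool call to move; the robot and the scene stay as the last step left them, time stands still between calls to the robot, and variables do not carry over. Pictures are saved under pics/ and viewed, at most 10 in all, crops included, and the job is handed in when it is done.

Besides the shell and the picture viewer there is one more tool, called after "Call:" as name(argument=value, ...), one argument or row to a line, values as JSON. carry_out: Moves the arm, as the interface text tells. Its arguments: {"type":"object","properties":{"steps":{"type":"array","items":{"type":"array","items":{"type":"number"}}},"squeeze":{"type":"number"}},"required":["steps"]}

```bash
mkdir -p pics; cat > h.py <<'E'
import numpy as np, cv2
from bench import ctrl
from scipy.spatial.transform import Rotation as R
def grab(n,fn=None):
    st=ctrl.get_state() 
    im=ctrl.get_image(n)
    K=np.array(im["camera_matrix"])
    if n=="wrist":
        T=np.eye(4);T[:3,:3]=R.from_rotvec(st["tool_rot"]).as_matrix();T[:3,3]=st["position"]
        T=T@np.array(im["T_tool_cam"])
    else: T=np.array(im["cam_to_world"])
    p=np.array(im["pixels"])
    if fn: cv2.imwrite("pics/"+fn,p[:,:,::-1])
    return p,K,T
def ray(K,T,uv,z):
    uv=np.atleast_2d(np.array(uv,float))
    d=np.c_[uv,np.ones(len(uv))]@np.linalg.inv(K).T@T[:3,:3].T
    o=T[:3,3]; return o+d*((z-o[2])/d[:,2])[:,None]
def proj(K,T,P):
    P=np.atleast_2d(P); c=(P-T[:3,3])@T[:3,:3]; q=c@K.T; return q[:,:2]/q[:,2:]
E
python3 - <<'E'
from h import *
np.set_printoptions(precision=3,suppress=True)
print(ctrl.get_state())
for n in("scene","top"):
    p,K,T=grab(n,n+"0.png"); print(n,K,T)
    np.savez("pics/%s0.npz"%n,p=p,K=K,T=T)
E
```

```text
{'time': 0.0, 'joint_positions': array([-1.303,  0.322, -0.07 ,  1.452,  0.023,  1.371, -0.057]), 'qd': array([ 0.   ,  0.001, -0.   , -0.001,  0.001, -0.   ,  0.001]), 'joint_torque': array([  0.   , -49.131,  -0.404, -31.252,  -0.064,   0.044,   0.   ]), 'position': array([0.163, 0.629, 0.221]), 'tool_rot': array([-0.398, -3.116,  0.003]), 'ft_force': array([ 1.196,  0.464, -0.159]), 'torque': array([ 0.03 , -0.03 ,  0.029]), 'grip_force': 0.0, 'grip_width': 1.0012368454662401}
scene [[591.261   0.    323.867]
 [  0.    591.261 242.059]
 [  0.      0.      1.   ]] [[-0.735  0.528 -0.425  1.2  ]
 [ 0.677  0.556 -0.481  0.739]
 [-0.018 -0.642 -0.767  1.399]
 [ 0.     0.     0.     1.   ]]
top [[454.788   0.    326.228]
 [  0.    454.788 240.423]
 [  0.      0.      1.   ]] [[-0.014 -0.975  0.223  0.226]
 [-1.     0.014 -0.003 -0.057]
 [-0.    -0.223 -0.975  1.381]
 [ 0.     0.     0.     1.   ]]
```

View pics/scene0.png

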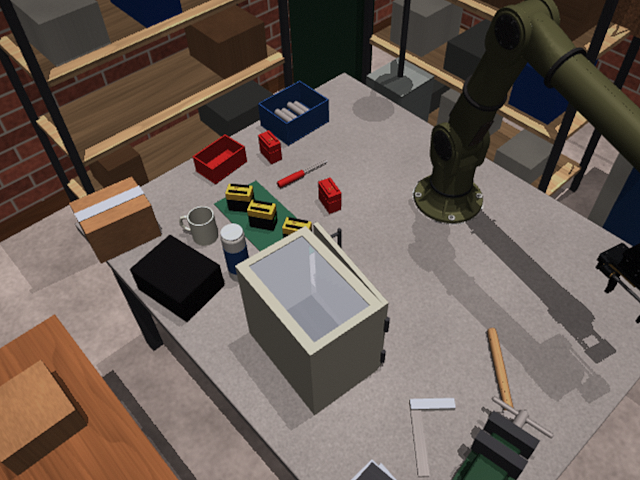

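View pics/top0.png

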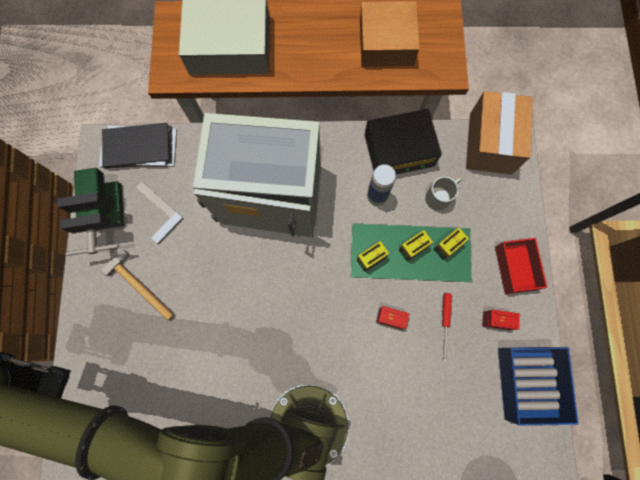

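The top view shows the cabinet roof at about (195–321, 114–195), with the door slightly ajar and its handle near (295,222). The packs are at (373,255), (416,244) and (453,242). Next I'll zoom in on the cabinet and measure the packs by colour.

```bash
python3 - <<'E'
from h import *
np.set_printoptions(precision=3,suppress=True)
t=np.load("pics/top0.npz");s=np.load("pics/scene0.npz")
a=cv2.resize(t["p"][100:270,180:340],None,fx=2.5,fy=2.5,interpolation=cv2.INTER_CUBIC)
b=cv2.resize(s["p"][215:420,225:405],None,fx=2.2,fy=2.2,interpolation=cv2.INTER_CUBIC)
H=max(a.shape[0],b.shape[0]);o=np.zeros((H,a.shape[1]+b.shape[1],3),np.uint8)
o[:a.shape[0],:a.shape[1]]=a;o[:b.shape[0],a.shape[1]:]=b;print(a.shape,b.shape)
cv2.imwrite("pics/crop1.png",o[:,:800,::-1])
hsv=cv2.cvtColor(t["p"],cv2.COLOR_RGB2HSV)
m=cv2.inRange(hsv,(22,120,80),(34,255,255));m=cv2.morphologyEx(m,cv2.MORPH_CLOSE,np.ones((5,5)))
for c in cv2.findContours(m,0,2)[0]:
    if cv2.contourArea(c)<150: continue
    P=ray(t["K"],t["T"],c[:,0],.084)[:,:2].astype(np.float32)
    r=cv2.minAreaRect(P*1000);print(cv2.minAreaRect(c)[0],cv2.contourArea(c),r)
m=cv2.inRange(hsv,(45,100,30),(85,255,255))
for c in cv2.findContours(m,0,2)[0]:
    if cv2.contourArea(c)>3000: print("mat",cv2.minAreaRect((ray(t["K"],t["T"],c[:,0],.004)[:,:2]*1000).astype(np.float32)))
print("roof",ray(t["K"],t["T"],[(203,114),(321,117),(313,195),(195,187)],.3))
print("roof scene",ray(s["K"],s["T"],[(237,267),(306,224),(387,304),(316,353)],.3))
print(cv2.__version__)
E
```

```text
(425, 400, 3) (451, 396, 3)
(372.9999694824219, 254.5) 420.5 ((477.92474365234375, -195.5490264892578), (47.7114143371582, 81.79945373535156), 32.84461975097656)
(416.9999694824219, 243.49998474121094) 413.5 ((508.78619384765625, -325.2259826660156), (47.588470458984375, 82.1320571899414), 32.86183547973633)
(453.38519287109375, 241.2622528076172) 406.5 ((514.2796630859375, -432.31695556640625), (47.47963333129883, 81.48121643066406), 38.4006462097168)
mat ((499.7691650390625, -321.0531005859375), (362.0782470703125, 164.2567901611328), 86.69229888916016)
roof [[ 0.814  0.256  0.3  ]
 [ 0.802 -0.051  0.3  ]
 [ 0.589 -0.028  0.3  ]
 [ 0.614  0.267  0.3  ]]
roof scene [[ 0.79  -0.036  0.3  ]
 [ 0.583 -0.025  0.3  ]
 [ 0.61   0.278  0.3  ]
 [ 0.808  0.26   0.3  ]]
4.12.0
```

View pics/crop1.png

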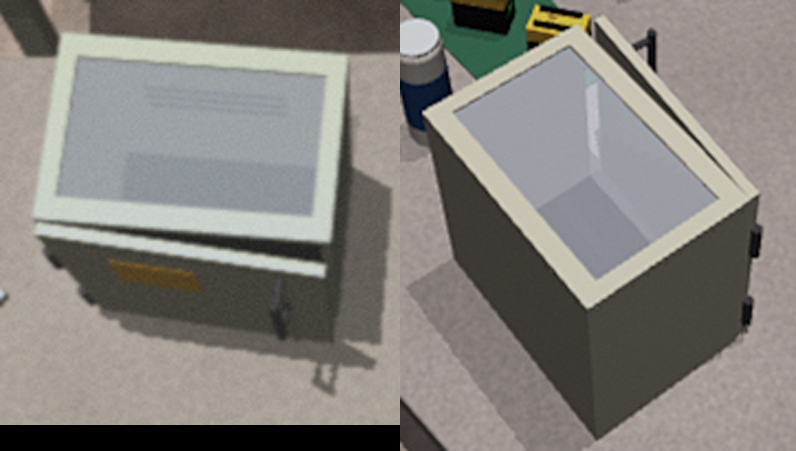

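```bash
python3 - <<'E'
from h import *
np.set_printoptions(precision=4,suppress=True)
t=np.load("pics/top0.npz");s=np.load("pics/scene0.npz")
A=ray(t["K"],t["T"],[(204.8,113.2),(319.2,122),(312,196),(194,186.8)],.3)[:,:2]
B=ray(s["K"],s["T"],[(312.7,354.5),(236.4,266.4),(303.2,227.3),(387.3,302.7)],.3)[:,:2]
M=np.array([(.11,.15),(.11,-.15),(-.095,-.15),(-.095,.15)])
for P in(A,B,(A+B)/2):
    c=P.mean(0);H=(M-M.mean(0)).T@(P-c)
    a=np.arctan2(H[0,1]-H[1,0],H[0,0]+H[1,1]);Rm=np.array([[np.cos(a),-np.sin(a)],[np.sin(a),np.cos(a)]])
    o=c-Rm@M.mean(0);print("cab",o,np.degrees(a),"res",(M@Rm.T+o-P)*1000)
print("A B",A,B)
D=ray(t["K"],t["T"],[(195.2,193.5),(310,210)],.296)[:,:2];print("door top",D,np.degrees(np.arctan2(*(D[0]-D[1])[::-1])))
print("handle top",ray(t["K"],t["T"],[(292,211.2)],.282),ray(s["K"],s["T"],[(339.5,230)],.282))
for h in(Rm@[-.11,.148]+o,Rm@[-.11,.15]+o):
  print("hinge",h)
  for d in(5,10,13,16):
    b=a-np.radians(d);R2=np.array([[np.cos(b),-np.sin(b)],[np.sin(b),np.cos(b)]])
    hh=h+R2@[-.035,-.25];e=h+R2@[0,-.296]
    print(d,hh,proj(t["K"],t["T"],[*hh,.282]),proj(s["K"],s["T"],[*hh,.282]),"edge",proj(t["K"],t["T"],[*e,.296]),proj(s["K"],s["T"],[*e,.296]))
E
```

```text
cab [0.6939 0.113 ] -5.485028781457919 res [[ 1.0943  0.1771]
 [ 1.587  -0.8226]
 [-1.5234 -1.2762]
 [-1.1579  1.9218]]
cab [0.6946 0.1191] -3.943808278459946 res [[-0.6836  2.8129]
 [ 3.6705 -0.1041]
 [-5.8311 -2.346 ]
 [ 2.8442 -0.3628]]
cab [0.6942 0.116 ] -4.714907125453748 res [[ 0.2169  1.5068]
 [ 2.6356 -0.4784]
 [-3.6888 -1.8229]
 [ 0.8363  0.7946]]
A B [[ 0.8166  0.2516]
 [ 0.7874 -0.046 ]
 [ 0.5865 -0.026 ]
 [ 0.6148  0.2695]] [[ 0.8153  0.2583]
 [ 0.7903 -0.038 ]
 [ 0.5953 -0.0217]
 [ 0.6073  0.2756]]
door top [[ 0.5985  0.2668]
 [ 0.5514 -0.0206]] 80.6956206892484
handle top [[0.5531 0.0251 0.282 ]] [[0.5253 0.0353 0.282 ]]
hinge [0.5967 0.2726]
5 [0.5201 0.0321] [[289.1862 223.9283]] [[340.1217 228.1937]] edge [[309.4298 211.7828]] [[318.3912 218.9271]]
10 [0.4994 0.0397] [[286.0973 231.9984]] [[348.1371 225.5909]] edge [[307.2755 221.6299]] [[327.2183 214.9893]]
13 [0.4873 0.0451] [[283.8883 236.7414]] [[353.0594 224.2916]] edge [[305.546  227.4882]] [[332.6764 212.9196]]
16 [0.4756 0.0511] [[281.4178 241.3924]] [[358.0548 223.191 ]] edge [[303.4912 233.288 ]] [[338.2427 211.0718]]
hinge [0.5969 0.2746]
5 [0.5202 0.0341] [[288.3888 223.8755]] [[340.6225 228.6603]] edge [[308.6264 211.73  ]] [[318.8761 219.3864]]
10 [0.4996 0.0417] [[285.2967 231.9452]] [[348.6417 226.054 ]] edge [[306.4682 221.5765]] [[327.7067 215.4435]]
13 [0.4875 0.0471] [[283.0858 236.6879]] [[353.5666 224.7531]] edge [[304.7364 227.4345]] [[333.1672 213.371 ]]
16 [0.4757 0.0531] [[280.6136 241.3386]] [[358.5647 223.6511]] edge [[302.6793 233.2339]] [[338.736  211.5209]]
```

```bash
cat >> h.py <<'E'
import json,os
def orient(psi,p):
    a,b=np.radians([psi,p]);z=np.array([np.cos(a)*np.cos(b),np.sin(a)*np.cos(b),-np.sin(b)])
    y=np.array([-np.sin(a),np.cos(a),0]);return np.c_[np.cross(y,z),y,z]
def log():
    s=ctrl.get_state()
    open("log.jsonl","a").write(json.dumps({k:np.array(s[k]).tolist() for k in("joint_positions","position","tool_rot")})+"\n")
    return s
def row(s,gp,psi,p):
    "shift/turn from the present pose taking the grasp point to gp at heading psi, pitch p"
    Rt=orient(psi,p);R0=R.from_rotvec(s["tool_rot"])
    tcp=np.array(gp)+.019*Rt[:,2]
    tr=np.degrees((R.from_matrix(Rt)*R0.inv()).as_rotvec());sh=(tcp-s["position"])*100
    return np.r_[tr,sh].round(1)
def now(s=None):
    s=s or log();Rm=R.from_rotvec(s["tool_rot"]).as_matrix();z=Rm[:,2];y=Rm[:,1]
    print("t%.2f"%s["time"],"gp",(np.array(s["position"])-.019*z).round(4),"psi %.1f pitch %.1f yz %.3f"%(np.degrees(np.arctan2(-y[0],y[1])),np.degrees(np.arcsin(-z[2])),y[2]),"F",np.round(s["ft_force"],1),"g %.3f %.1f"%(s["grip_width"],s["grip_force"]),"q",np.round(s["joint_positions"],2))
    return s
E
python3 - <<'E'
from h import *
s=now(); print(row(s,[.40,.09,.26],-9,60),row(s,[.43,.044,.235],-9,60))
E
```

```text
t0.10 gp [0.1631 0.6287 0.2406] psi -14.5 pitch 89.9 yz -0.002 F [-0.  -0.3 -0.4] g 0.995 0.0 q [-1.3   0.32 -0.07  1.45  0.02  1.37 -0.06]
[ -6.  -29.4   5.4  24.6 -54.    2.2] [ -6.  -29.4   5.4  27.6 -58.6  -0.3]
```

Call:
carry_out(
  steps=[
    [-0.5,-2.5,0.5,1,-4.5,0.5,1],
    [-1,-5,1,3,-9,1,1],
    [-1.5,-7.5,1.5,5,-13.5,1.5,1],
    [-2,-10,2,7,-18,2,1],
    [-2.5,-12.5,2.5,9.2,-22.5,2.2,1],
    [-3,-15,3,11.5,-27,2.2,1],
    [-3.5,-17.5,3.5,14,-31.5,2.2,1],
    [-4,-20,4,16.5,-36,2.2,1],
    [-4.5,-22.5,4.5,19,-40.5,2.2,1],
    [-5,-25,5,21.5,-45,2.2,1],
    [-5.5,-27.5,5.4,23.5,-49.5,2.2,1],
    [-6,-29.4,5.4,24.6,-54,2.2,1],
  ],
)

```text
time: 1.3
position: [0.3666, 0.2447, 0.2116]
tool_rot: [0.205, 2.69, -0.098]
ft_force: [-0.3, 0.3, 0.7]
grip_width: 0.998
grip_force: 0.0
```

```bash
python3 - <<'E'
from h import *
s=now(); print(row(s,[.43,.044,.235],-9,60))
p,K,T=grab("wrist","w1.png")
for hh in([.521,.031],):
  for z in(.162,.222,.282): print(proj(K,T,[*hh,z]))
E
```

```text
t1.30 gp [0.3586 0.2466 0.2287] psi -9.2 pitch 64.3 yz -0.036 F [-0.3  0.3  0.7] g 0.998 0.0 q [-0.64 -0.3  -0.3   2.16  0.36  1.11  0.35]
[  1.3  -4.7   0.3   7.3 -20.2   0.7]
[[ 96.86555257 392.50507291]]
[[ 61.65550564 470.77295232]]
[[ 14.33679966 575.9569863 ]]
```

```bash
cat > kin.py <<'E'
from h import *
import itertools
from scipy.optimize import least_squares
L=[json.loads(l) for l in open("log.jsonl")]
def fk(q,sg,par):
    h,a,b,c,e=par;q=np.array(q)*sg
    r1=R.from_euler("zyz",[0,0,0]);M=R.identity();p=np.array([0,0,h])
    M=R.from_euler("Z",q[0])*R.from_euler("Y",q[1])*R.from_euler("Z",q[2])
    p=p+M.apply([e,0,a]);M=M*R.from_euler("Y",q[3]);p=p+M.apply([-e,0,0])
    M=M*R.from_euler("Z",q[4]);p=p+M.apply([0,0,b]);M=M*R.from_euler("Y",q[5])*R.from_euler("Z",q[6])
    return p+M.apply([0,0,c]),M
if __name__=="__main__":
    Q=[np.array(l["joint_positions"]) for l in L];Z=[R.from_rotvec(l["tool_rot"]) for l in L]
    out=[]
    for s4 in itertools.product([1,-1],repeat=4):
        sg=np.array([s4[0],1,s4[1],1,s4[2],1,s4[3]])
        e=sum(np.linalg.norm(fk(q,sg,[0]*5)[1].as_matrix()[:,2]-z.as_matrix()[:,2]) for q,z in zip(Q,Z))
        D=[np.degrees((fk(q,sg,[0]*5)[1].inv()*z).as_rotvec()).round(1) for q,z in zip(Q,Z)]
        out.append((e,s4,D[0],D[-1]))
    out.sort(key=lambda o:o[0])
    for o in out[:3]: print(o)
    s4=out[0][1];sg=np.array([s4[0],1,s4[1],1,s4[2],1,s4[3]])
    f=lambda x:np.concatenate([fk(q,sg,np.r_[x,0])[0]-np.array(l["position"]) for q,l in zip(Q,L)])
    r=least_squares(f,[.3,.5,.5,.3]);print(r.x,np.abs(r.fun).max(),np.linalg.svd(r.jac)[1])
E
python3 kin.py
```

```text
(np.float64(1.4902439316861273e-15), (-1, -1, -1, 1), array([ 0. , -0. , 96.5]), array([ 0. , -0. , 50.3]))
(np.float64(1.5565941431770765e-15), (-1, -1, -1, -1), array([ 0., -0., 90.]), array([ 0., -0., 90.]))
(np.float64(0.2055415854212219), (1, 1, 1, 1), array([  0.1,  -0.1, -60.9]), array([  8.8,  -8.8, -74.9]))
[0.2868533  0.49673118 0.50375373 0.43896962] 0.025160142461531143 [2.45084744 1.3431623  0.31073047 0.30448061]
```

Call:
carry_out(
  steps=[
    [2,-1,0.3,2,-3,1,1],
    [3,5,0.3,4,-6,2,1],
    [3,10,0.3,6,-10,3,1],
  ],
)

```text
time: 1.65
position: [0.4167, 0.1701, 0.235]
tool_rot: [0.187, 2.864, -0.05]
ft_force: [2.3, 0.4, 0.7]
grip_width: 1.003
grip_force: 0.0
```

```bash
python3 - <<'E'
from h import *
now()
E
cat >> kin.py <<'E'
    def fk2(q,x):
        h,a,b,c,d1,e1,e2,w=x;q=np.array(q)*sg;E=R.from_euler
        M=E("Z",q[0]);p=np.array([0,0,h])+M.apply([d1,0,0]);M=M*E("Y",q[1])*E("Z",q[2]);p=p+M.apply([e1,0,a])
        M=M*E("Y",q[3]);p=p+M.apply([e2,0,0]);M=M*E("Z",q[4]);p=p+M.apply([0,0,b]);M=M*E("Y",q[5]);p=p+M.apply([w,0,0])
        return p+M.apply([0,0,c])
    for free in itertools.combinations(range(4,8),2):
        idx=[0,1,2,3,*free]
        def g(x):
            y=np.zeros(8);y[idx]=x;return np.concatenate([fk2(q,y)-np.array(l["position"]) for q,l in zip(Q,L)])
        r=least_squares(g,[.3,.5,.5,.3,0,0]);print(free,r.x.round(4),np.abs(r.fun).max())
E
python3 kin.py
```

```text
t1.65 gp [0.4116 0.1711 0.2533] psi -7.6 pitch 74.3 yz -0.017 F [2.3 0.4 0.7] g 1.003 0.0 q [-0.6  -0.28 -0.01  2.07  0.21  1.17  0.77]
(np.float64(1.9563909535316925e-15), (-1, -1, -1, 1), array([ 0. , -0. , 96.5]), array([ 0. , -0. ,  1.5]))
(np.float64(1.9740826579496924e-15), (-1, -1, -1, -1), array([ 0., -0., 90.]), array([ 0., -0., 90.]))
(np.float64(0.24433101422728534), (-1, 1, -1, -1), array([-2. ,  1.9, 82.4]), array([ 0.1, -0.2, 89. ]))
[0.29763392 0.49942269 0.503621   0.45275027] 0.024965128209184423 [3.01951884 1.62305995 0.36313537 0.34104997]
(4, 5) [ 0.2897  0.4964  0.4944  0.4429  0.0188 -0.0091] 0.023680898811217654
(4, 6) [ 0.1148  0.5168  0.4216  0.4615  0.0427 -0.1601] 0.01809894356362321
(4, 7) [0.2875 0.4941 0.5084 0.4335 0.0182 0.0211] 0.023794880381961925
(5, 6) [ 0.1485  0.524   0.4761  0.4866 -0.0133 -0.1575] 0.020963144168693104
(5, 7) [ 0.3295  0.5341  0.301   0.5909 -0.1197 -0.3014] 0.02388862291769489
(6, 7) [ 0.1406  0.5205  0.5005  0.471  -0.162   0.0363] 0.020973942173189708
```

```bash
cat > kin2.py <<'E'
from h import *
from scipy.optimize import least_squares
SG=np.array([-1,1,-1,1,-1,1,-1]);E=R.from_euler
def fk(q,x):
    q=np.array(q)*SG;v=lambda i,z=0:[x[4+2*i],x[5+2*i],z]
    M=E("Z",q[0]);p=np.array([0,0,x[0]])+M.apply(v(0))
    M=M*E("Y",q[1]);M=M*E("Z",q[2]);p=p+M.apply(v(1,x[1]))
    M=M*E("Y",q[3]);p=p+M.apply(v(2));M=M*E("Z",q[4]);p=p+M.apply([0,0,x[2]])
    M=M*E("Y",q[5]);p=p+M.apply(v(3));M=M*E("Z",q[6])*E("Z",np.pi/2)
    return p+M.apply([0,0,x[3]]),M
def fit(lam=.02):
    L=[json.loads(l) for l in open("log.jsonl")]
    x0=np.r_[.3,.5,.5,.3,np.zeros(8)]
    g=lambda x:np.r_[np.concatenate([fk(l["joint_positions"],x)[0]-np.array(l["position"]) for l in L])/.001,x[4:]*lam/.001]
    r=least_squares(g,x0);return r.x,r.fun[:3*len(L)]
if __name__=="__main__":
    for lam in(.3,.1,.02): x,f=fit(lam);print(x.round(4),f.round(1))
E
python3 kin2.py
```

```text
[ 2.497e-01  4.694e-01  5.150e-01  3.700e-01 -2.000e-04 -9.500e-03
 -1.700e-03 -6.100e-03  7.000e-04 -6.100e-03  8.000e-04 -4.400e-03] [-0.4  0.1 -0.1  0.6  0.7  0.6 -0.9 -0.3 -0.4]
[ 2.513e-01  4.679e-01  5.153e-01  3.682e-01 -5.000e-04 -1.350e-02
 -7.000e-04 -5.400e-03  2.100e-03 -5.400e-03  8.000e-04 -2.200e-03] [-0.   0.   0.   0.1  0.2  0.1 -0.2 -0.1 -0.2]
[ 2.518e-01  4.674e-01  5.151e-01  3.678e-01 -6.000e-04 -1.480e-02
  2.000e-04 -5.500e-03  2.400e-03 -5.500e-03  9.000e-04 -7.000e-04] [-0.  0.  0.  0.  0.  0. -0. -0. -0.]
```

```bash
cat >> kin2.py <<'E'
LO=np.array([-2.86,-.3,-1.38,.06,-1.56,.09,-2.69]);HI=np.array([2.86,2.09,1.24,2.45,4.7,2.05,2.69])
X=fit(.1)[0];rng=np.random.default_rng(0)
def ik(gp,psi,p,q0=None,n=8):
    Rt=orient(psi,p);tcp=np.array(gp)+.019*Rt[:,2];Ri=R.from_matrix(Rt).inv();best=(9,None)
    def f(q):
        P,M=fk(q,X);return np.r_[(P-tcp)*10,(Ri*M).as_rotvec()]
    for k in range(n):
        s=q0 if(q0 is not None and k==0) else rng.uniform(LO,HI)
        r=least_squares(f,np.clip(s,LO+1e-3,HI-1e-3),bounds=(LO,HI),max_nfev=60)
        e=np.abs(r.fun).max()
        if e<best[0]: best=(e,r.x)
        if e<1e-3: break
    return best
E
cat > reach.py <<'E'
from kin2 import *
s=ctrl.get_state();q=s["joint_positions"]
hin=np.array([.5968,.2736]);
for p in(50,60,70,80,90):
    o=[]
    for d in(4.5,20,40,60,80,103):
        b=np.radians(-5-d);h=hin+np.array([[np.cos(b),-np.sin(b)],[np.sin(b),np.cos(b)]])@[-.035,-.25]
        o.append([round(min(9,ik([*h,.235],-5-d*k,p,q)[0]),3) for k in(1,.6,.3)])
    print("door pitch",p,o)
A=np.array([.478,-.1955]);B=np.array([.509,-.325]);u=np.array([np.cos(np.radians(-57)),np.sin(np.radians(-57))])
c=np.radians(-5);C=np.array([[np.cos(c),-np.sin(c)],[np.sin(c),np.cos(c)]]);o=np.array([.694,.116])
for p in(20,30,40,45,50,55,60,65,70):
    print(p,"A",[round(ik([*(A+g*u),.06],-57,p,q)[0],3) for g in(-.02,0)],"Aup",round(ik([*(A-.02*u),.2],-57,p,q)[0],3),"B",round(ik([*(B-.02*u),.06],-57,p,q)[0],3),
     "cab",[round(ik([*(o+C@[x,y]),.085],-5,p,q)[0],3) for x in(-.05,-.03) for y in(-.036,.036)],"pre",round(ik([*(o+C@[-.2,0]),.1],-5,p,q)[0],3))
E
time python3 reach.py
```

```text
door pitch 50 [[np.float64(0.074), np.float64(0.087), np.float64(0.098)], [np.float64(0.098), np.float64(0.16), np.float64(0.206)], [np.float64(0.0), np.float64(0.078), np.float64(0.197)], [np.float64(0.0), np.float64(0.0), np.float64(0.03)], [np.float64(0.0), np.float64(0.0), np.float64(0.0)], [np.float64(0.0), np.float64(0.0), np.float64(0.0)]]
door pitch 60 [[np.float64(0.0), np.float64(0.0), np.float64(0.0)], [np.float64(0.047), np.float64(0.08), np.float64(0.102)], [np.float64(0.0), np.float64(0.078), np.float64(0.157)], [np.float64(0.0), np.float64(0.0), np.float64(0.045)], [np.float64(0.0), np.float64(0.0), np.float64(0.0)], [np.float64(0.0), np.float64(0.0), np.float64(0.0)]]
door pitch 70 [[np.float64(0.0), np.float64(0.0), np.float64(0.0)], [np.float64(0.0), np.float64(0.0), np.float64(0.01)], [np.float64(0.0), np.float64(0.036), np.float64(0.074)], [np.float64(0.0), np.float64(0.0), np.float64(0.022)], [np.float64(0.0), np.float64(0.0), np.float64(0.0)], [np.float64(0.0), np.float64(0.0), np.float64(0.0)]]
door pitch 80 [[np.float64(0.0), np.float64(0.0), np.float64(0.0)],
[... 1172 characters left out ...]
0.0), np.float64(0.0)] Aup 0.0 B 0.0 cab [np.float64(0.0), np.float64(0.0), np.float64(0.0), np.float64(0.0)] pre 0.0
55 A [np.float64(0.0), np.float64(0.0)] Aup 0.0 B 0.0 cab [np.float64(0.0), np.float64(0.0), np.float64(0.0), np.float64(0.0)] pre 0.0
60 A [np.float64(0.0), np.float64(0.0)] Aup 0.0 B 0.0 cab [np.float64(0.0), np.float64(0.0), np.float64(0.0), np.float64(0.0)] pre 0.0
65 A [np.float64(0.0), np.float64(0.0)] Aup 0.0 B 0.0 cab [np.float64(0.0), np.float64(0.0), np.float64(0.0), np.float64(0.0)] pre 0.0
70 A [np.float64(0.0), np.float64(0.0)] Aup 0.0 B 0.0 cab [np.float64(0.0), np.float64(0.0), np.float64(0.0), np.float64(0.0)] pre 0.0
real	1m38.172s
user	1m38.572s
sys	0m0.154s
```

```bash
cat > door.py <<'E'
from kin2 import *
import sys
s=now();q=np.array(s["joint_positions"])
hin=np.array([.5968,.2736])
def hp(d,k=.25):
    b=np.radians(-5-d);return hin+np.array([[np.cos(b),-np.sin(b)],[np.sin(b),np.cos(b)]])@[-.035,-.25]
if __name__=="__main__":
    P=75
    print("pre",row(s,[*(hp(4.5)-[.085,-.01]),.245],-9.5,P),"at",row(s,[*hp(4.5),.245],-9.5,P))
    for d in(4.5,15,30,45,60,75,90,103):
        e,q=ik([*hp(d),.245],-5-d,P,q,1);print(d,hp(d).round(3),round(e,4),q.round(2))
E
python3 door.py
```

```text
t1.65 gp [0.4116 0.1711 0.2533] psi -7.6 pitch 74.3 yz -0.017 F [2.3 0.4 0.7] g 1.003 0.0 q [-0.6  -0.28 -0.01  2.07  0.21  1.17  0.77]
pre [  1.    0.5  -1.9   2.4 -12.8  -0.8] at [  1.    0.5  -1.9  10.9 -13.8  -0.8]
4.5 [0.521 0.033] 0.0 [-0.59 -0.16  0.38  1.97  0.18  1.08  1.13]
15 [0.478 0.051] 0.062 [-0.57 -0.18  0.29  1.98  0.19  1.18  0.89]
30 [0.425 0.089] 0.0 [-0.6  -0.27  0.13  2.07  0.28  1.23  0.4 ]
45 [0.383 0.14 ] 0.0048 [-1.09 -0.29  0.37  2.07  0.38  1.36 -0.11]
60 [0.355 0.2  ] 0.0 [-1.23 -0.19  0.39  1.99  0.31  1.44 -0.47]
75 [0.345 0.265] 0.0151 [-1.21 -0.05  0.33  1.88  0.21  1.47 -0.74]
90 [0.351 0.33 ] 0.0351 [-1.17  0.09  0.28  1.75  0.12  1.49 -0.99]
103 [0.37  0.384] 0.0442 [-1.13  0.21  0.25  1.6   0.04  1.53 -1.19]
```

Call:
carry_out(
  steps=[
    [0.5,0.3,-1,0.8,-4,-0.3,1],
    [1,0.5,-1.9,1.6,-8,-0.8,1],
    [1,0.5,-1.9,2.4,-12.8,-0.8,1],
    [1,0.5,-1.9,2.4,-12.8,-0.8,1],
    [1,0.5,-1.9,2.4,-12.8,-0.8,1],
  ],
)

```text
time: 2.15
position: [0.4499, 0.0314, 0.2259]
tool_rot: [0.283, 2.869, -0.042]
ft_force: [-0.1, 0.5, -0.5]
grip_width: 1.001
grip_force: 0.0
```

```bash
python3 - <<'E'
from door import *
p,K,T=grab("wrist","w2.png");np.savez("pics/w2.npz",p=p,K=K,T=T)
print("at",row(s,[*hp(4.5),.245],-9.5,75))
for z in(.162,.222,.282): print(proj(K,T,[*hp(4.5),z]))
E
```

```text
t2.15 gp [0.4452 0.0324 0.2443] psi -11.3 pitch 75.1 yz -0.003 F [-0.1  0.5 -0.5] g 1.001 0.0 q [-0.03 -0.3  -0.15  2.09  0.06  1.11  1.17]
at [ 0.2 -0.2  1.8  7.6  0.1  0.1]
[[342.12505979 322.34627995]]
[[347.7182585  401.95050386]]
[[356.72555271 530.14524588]]
```

View pics/w2.png

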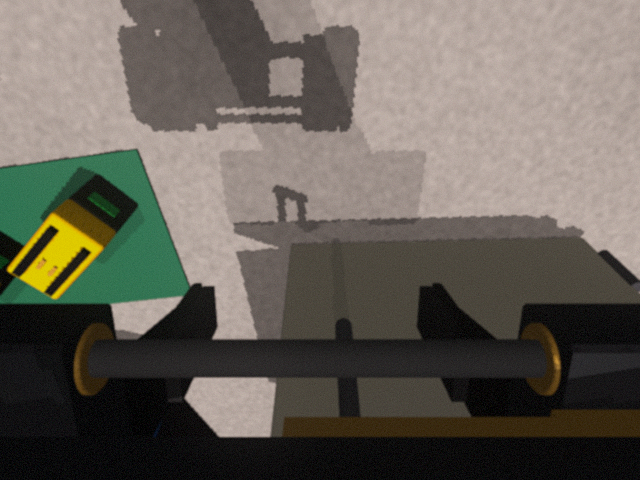

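The wrist view shows the bar's lower end at about (343,322), which matches the prediction of (342,322), and the bar lies between the fingers. I'll advance and grip it.

Call:
carry_out(
  steps=[
    [0.1,0,0.9,2.5,0,0,1],
    [0.2,-0.2,1.8,5,0.1,0.1,1],
    [0.2,-0.2,1.8,7.6,0.1,0.1,1],
    [0.2,-0.2,1.8,7.6,0.1,0.1,1],
  ],
)

```text
time: 2.6
position: [0.5279, 0.0385, 0.2269]
tool_rot: [0.222, 2.87, -0.028]
ft_force: [-0.5, 0.6, -0.7]
grip_width: 1.004
grip_force: 0.0
```

Call:
carry_out(
  steps=[
    [0,0,0,0,0,0,0],
    [0,0,0,0,0,0,0],
    [0,0,0,0,0,0,0],
    [0,0,0,0,0,0,0],
    [0,0,0,0,0,0,0],
    [0,0,0,0,0,0,0],
  ],
  squeeze=30,
)

```text
time: 3.2
position: [0.5259, 0.035, 0.2273]
tool_rot: [0.229, 2.869, -0.03]
ft_force: [0.2, -0.1, 1.1]
grip_width: 0.539
grip_force: 0.0
```

```bash
cat > arc.py <<'E'
from h import *
import sys
# rows for a door swing from d0 by steps; grasp moves on the circle about the hinge from where it is now
s=now();z=R.from_rotvec(s["tool_rot"]).as_matrix()[:,2];g=(np.array(s["position"])-.019*z)[:2]
hin=np.array([.5968,.2736]);v=g-hin;r=.2524;print("radius",np.linalg.norm(v),"door",(np.degrees(np.arctan2(-v[1],-v[0]))-90+np.degrees(np.arctan2(.035,.25)))*-1-5)
d0=np.degrees(np.arctan2(v[1],v[0]));psi0=np.degrees(np.arctan2(z[1],z[0]))
for i in range(1,13):
    a=np.radians(d0-i*float(sys.argv[1]));gp=hin+r*np.array([np.cos(a),np.sin(a)])
    print(row(s,[*gp,.245],psi0-i*float(sys.argv[1]),75).tolist(),end=", ")
E
python3 arc.py 3
```

```text
t3.20 gp [0.521  0.0357 0.2456] psi -9.1 pitch 74.9 yz 0.001 F [ 0.2 -0.1  1.1] g 0.539 0.0 q [-0.03 -0.13 -0.13  1.96  0.08  1.06  1.22]
radius 0.2496435621640186 door 4.69448420299037
[-0.0, 0.1, -2.9, -1.3, 0.1, -0.1], [-0.0, 0.1, -5.9, -2.6, 0.6, -0.1], [-0.0, 0.1, -8.9, -3.8, 1.2, -0.1], [0.0, 0.1, -11.9, -4.9, 1.8, -0.1], [0.0, 0.1, -14.9, -6.1, 2.4, -0.1], [0.0, 0.1, -17.9, -7.2, 3.1, -0.1], [0.0, 0.1, -20.9, -8.3, 3.9, -0.1], [0.0, 0.1, -23.9, -9.3, 4.7, -0.1], [0.0, 0.1, -26.9, -10.3, 5.6, -0.1], [0.0, 0.1, -29.9, -11.2, 6.6, -0.1], [0.0, 0.1, -32.9, -12.1, 7.5, -0.1], [0.0, 0.1, -35.9, -12.9, 8.6, -0.1],
```

Fingers are slow; keep closing.

Call:
carry_out(
  steps=[
    [0,0,0,0,0,0,0],
    [0,0,0,0,0,0,0],
    [0,0,0,0,0,0,0],
    [0,0,0,0,0,0,0],
    [0,0,0,0,0,0,0],
    [0,0,0,0,0,0,0],
    [0,0,0,0,0,0,0],
  ],
  squeeze=35,
)

```text
time: 3.9
position: [0.5259, 0.0337, 0.227]
tool_rot: [0.23, 2.87, -0.032]
ft_force: [-2.5, -4.8, 1.7]
grip_width: 0.118
grip_force: 35.0
```

```bash
python3 arc.py 3
```

```text
t3.90 gp [0.521  0.0345 0.2454] psi -9.2 pitch 74.9 yz -0.001 F [-2.5 -4.8  1.7] g 0.118 35.0 q [-0.03 -0.13 -0.13  1.96  0.08  1.07  1.22]
radius 0.2507963339949335 door 4.623539008930994
[0.1, 0.1, -3.2, -1.3, 0.3, -0.0], [0.1, 0.1, -6.2, -2.5, 0.7, -0.0], [0.1, 0.1, -9.2, -3.7, 1.3, -0.0], [0.1, 0.1, -12.2, -4.9, 1.9, -0.0], [0.1, 0.1, -15.2, -6.1, 2.5, -0.0], [0.1, 0.1, -18.2, -7.2, 3.2, -0.0], [0.1, 0.1, -21.2, -8.2, 4.0, -0.0], [0.1, 0.0, -24.2, -9.3, 4.8, -0.0], [0.1, 0.0, -27.2, -10.2, 5.7, -0.0], [0.1, 0.0, -30.2, -11.2, 6.7, -0.0], [0.1, 0.0, -33.2, -12.0, 7.6, -0.0], [0.1, 0.0, -36.2, -12.9, 8.7, -0.0],
```

Gripped: opening 0.118 is about 10–11 mm, the bar's thickness. Now I'll swing the door.

Call:
carry_out(
  steps=[
    [0,0,-3,-1.3,0.4,0,0],
    [0,0,-6,-2.5,0.8,0,0],
    [0,0,-9,-3.7,1.3,0,0],
    [0,0,-12,-4.9,1.9,0,0],
    [0,0,-15,-6.1,2.5,0,0],
    [0,0,-18,-7.2,3.2,0,0],
    [0,0,-21,-8.2,4.0,0,0],
    [0,0,-24,-9.3,4.8,0,0],
  ],
)

```text
time: 4.7
position: [0.4334, 0.0856, 0.227]
tool_rot: [0.823, 2.766, -0.103]
ft_force: [5.8, 5.0, -5.4]
grip_width: 0.117
grip_force: 35.0
```

```bash
python3 arc.py 3.5
```

```text
t4.70 gp [0.4293 0.0882 0.2454] psi -33.1 pitch 74.9 yz 0.004 F [ 5.8  5.  -5.4] g 0.117 35.0 q [-0.05 -0.26 -0.32  2.06  0.14  1.18  0.58]
radius 0.24987441631804158 door 29.13751034825186
[-0.1, 0.2, -2.6, -1.3, 0.9, -0.0], [-0.1, 0.2, -6.1, -2.4, 2.0, -0.0], [-0.1, 0.2, -9.6, -3.4, 3.1, -0.0], [-0.1, 0.3, -13.1, -4.3, 4.4, -0.0], [-0.1, 0.3, -16.6, -5.1, 5.7, -0.0], [-0.1, 0.3, -20.1, -5.9, 7.0, -0.0], [-0.1, 0.3, -23.6, -6.6, 8.4, -0.0], [-0.1, 0.3, -27.1, -7.2, 9.8, -0.0], [-0.1, 0.3, -30.6, -7.7, 11.2, -0.0], [-0.1, 0.3, -34.1, -8.1, 12.7, -0.0], [-0.1, 0.3, -37.6, -8.4, 14.2, -0.0], [-0.1, 0.3, -41.1, -8.6, 15.7, -0.0],
```

Call:
carry_out(
  steps=[
    [0,0,-3,-1.2,0.9,0,0],
    [0,0,-6.5,-2.2,2.0,0,0],
    [0,0,-10,-3.2,3.1,0,0],
    [0,0,-13.5,-4.1,4.4,0,0],
    [0,0,-17,-4.9,5.7,0,0],
    [0,0,-20.5,-5.7,7.0,0,0],
    [0,0,-24,-6.4,8.4,0,0],
    [0,0,-27.5,-7.0,9.8,0,0],
    [0,0,-31,-7.5,11.2,0,0],
    [0,0,-34.5,-7.9,12.7,0,0],
  ],
)

```text
time: 5.7
position: [0.356, 0.2122, 0.227]
tool_rot: [1.622, 2.42, -0.206]
ft_force: [9.7, 1.6, -5.5]
grip_width: 0.115
grip_force: 35.1
```

```bash
python3 arc.py 3.5
```

```text
t5.70 gp [0.354  0.2167 0.2454] psi -67.6 pitch 75.0 yz 0.006 F [ 9.7  1.6 -5.5] g 0.115 35.1 q [-0.08 -0.14 -0.67  1.94  0.17  1.4  -0.39]
radius 0.24937893644949333 door 63.85029439693152
[-0.1, 0.3, -2.1, -0.6, 1.4, -0.0], [-0.1, 0.4, -5.6, -0.9, 2.9, -0.0], [-0.1, 0.4, -9.1, -1.0, 4.5, -0.0], [-0.1, 0.4, -12.6, -1.1, 6.0, -0.0], [-0.1, 0.4, -16.1, -1.0, 7.5, -0.0], [-0.1, 0.4, -19.6, -0.9, 9.1, -0.0], [-0.1, 0.4, -23.1, -0.7, 10.6, -0.0], [-0.1, 0.4, -26.6, -0.4, 12.1, -0.0], [-0.0, 0.4, -30.1, 0.1, 13.6, -0.0], [-0.0, 0.4, -33.6, 0.6, 15.0, -0.0], [-0.0, 0.4, -37.1, 1.1, 16.5, -0.0], [-0.0, 0.4, -40.6, 1.8, 17.8, -0.0],
```

Call:
carry_out(
  steps=[
    [0,0,-3,-0.4,1.4,0,0],
    [0,0,-6,-0.7,2.9,0,0],
    [0,0,-9.5,-0.8,4.5,0,0],
    [0,0,-13,-0.9,6.0,0,0],
    [0,0,-16.5,-0.8,7.5,0,0],
    [0,0,-20,-0.7,9.1,0,0],
    [0,0,-23.5,-0.5,10.6,0,0],
    [0,0,-27,-0.2,12.1,0,0],
    [0,0,-30.5,0.3,13.6,0,0],
    [0,0,-34,0.8,15.0,0,0],
    [0,0,-37.5,1.3,16.5,0,0],
    [0,0,-40.5,2.0,17.8,0,0],
  ],
)

```text
time: 6.9
position: [0.3752, 0.3884, 0.2271]
tool_rot: [2.407, 1.739, -0.318]
ft_force: [1.9, -3.3, 3.0]
grip_width: 0.117
grip_force: 35.0
```

Call:
carry_out(
  steps=[
    [0,0,0,0,0,0,0.15],
    [0,0,0,0,0,0,0.5],
    [0,0,0,0,0,0,0.6],
    [0,0,0,0,0,0,0.6],
    [0,0,0,0,0,0,0.6],
    [0,0,0,0,0,0,0.6],
  ],
)

```text
time: 7.5
position: [0.3738, 0.3879, 0.2272]
tool_rot: [2.404, 1.743, -0.318]
ft_force: [0.6, 0.1, -0.5]
grip_width: 0.517
grip_force: 0.0
```

```bash
python3 - <<'E'
from kin2 import *
s=now()
g=np.array(s["position"])-.019*R.from_rotvec(s["tool_rot"]).as_matrix()[:,2]
b=np.radians(-108)
for k in(.06,.10): print(k,row(s,[*(g[:2]-k*np.array([np.cos(b),np.sin(b)])),.25],-108,75))
E
```

```text
t7.50 gp [0.3753 0.3926 0.2455] psi -108.1 pitch 74.9 yz 0.001 F [ 0.6  0.1 -0.5] g 0.517 0.0 q [-0.33  0.36 -0.75  1.5   0.29  1.63 -1.41]
0.06 [0.1 0.  0.1 1.9 5.7 0.4]
0.1 [0.1 0.  0.1 3.1 9.5 0.4]
```

Call:
carry_out(
  steps=[
    [0,0,0,1.5,4.5,0.2,0.6],
    [0,0,0,3,9.5,0.4,0.6],
    [0,0,0,3,9.5,5,0.6],
    [0,0,0,3,9.5,10,1],
    [0,0,0,3,9.5,15,1],
    [0,0,0,3,9.5,20,1],
    [0,0,0,3,9.5,20,1],
  ],
)

```text
time: 8.2
position: [0.4051, 0.4835, 0.3887]
tool_rot: [2.392, 1.734, -0.364]
ft_force: [0.5, 0.2, -3.1]
grip_width: 0.879
grip_force: 0.0
```

```bash
cat > plan.py <<'E'
from h import *
from scipy.spatial.transform import Slerp
def plan(way,n):
    "rows from the present pose through way [(gp,psi,pitch)], n rows each"
    s=now();R0=R.from_rotvec(s["tool_rot"]);P0=np.array(s["position"]);p,M=P0,R0
    for (gp,psi,pt),k in zip(way,n):
        Rt=R.from_matrix(orient(psi,pt));tcp=np.array(gp)+.019*Rt.as_matrix()[:,2]
        sl=Slerp([0,1],R.concatenate([M,Rt]))
        for i in range(1,k+1):
            print((np.r_[np.degrees((sl(i/k)*R0.inv()).as_rotvec()),(p+(tcp-p)*i/k-P0)*100]).round(1).tolist(),end=", ")
        print("| len %.3f ang %.1f"%(np.linalg.norm(tcp-p)/k,np.degrees((Rt*M.inv()).magnitude())/k));p,M=tcp,Rt
E
python3 - <<'E'
from plan import *
u=np.array([np.cos(np.radians(-57)),np.sin(np.radians(-57))]);A=np.array([.478,-.1955])
plan([([.40,.30,.42],-90,70),([.43,.0,.38],-62,55),([*(A-.018*u),.20],-57,50)],[5,7,6])
E
```

```text
t8.20 gp [0.407  0.4887 0.4069] psi -108.2 pitch 73.1 yz -0.009 F [ 0.5  0.2 -3.1] g 0.879 0.0 q [-0.81  0.52 -0.28  0.9   0.2   2.03 -1.33]
[-0.6, -0.0, 3.6, -0.1, -3.8, 0.3], [-1.3, -0.0, 7.3, -0.2, -7.6, 0.5], [-1.9, -0.0, 10.9, -0.3, -11.4, 0.8], [-2.5, -0.0, 14.6, -0.4, -15.2, 1.1], [-3.1, -0.0, 18.2, -0.5, -19.0, 1.3], | len 0.038 ang 3.7
[-5.3, -0.3, 22.2, -0.0, -23.3, 0.8], [-7.5, -0.6, 26.1, 0.5, -27.7, 0.3], [-9.7, -0.9, 30.1, 1.0, -32.0, -0.3], [-11.9, -1.2, 34.0, 1.5, -36.3, -0.8], [-14.1, -1.5, 38.0, 2.0, -40.7, -1.3], [-16.3, -1.8, 41.9, 2.5, -45.0, -1.9], [-18.5, -2.1, 45.9, 3.0, -49.3, -2.4], | len 0.044 ang 4.5
[-19.3, -2.4, 46.7, 3.7, -52.3, -5.4], [-20.2, -2.6, 47.5, 4.3, -55.4, -8.4], [-21.0, -2.9, 48.2, 5.0, -58.4, -11.4], [-21.9, -3.1, 49.0, 5.7, -61.4, -14.4], [-22.7, -3.4, 49.8, 6.3, -64.4, -17.3], [-23.6, -3.6, 50.6, 7.0, -67.4, -20.3], | len 0.043 ang 1.2
```

Call:
carry_out(
  steps=[
    [-0.6,0,3.6,0,-3.8,0.3,1],
    [-1.3,0,7.3,-0.2,-7.6,0.5,1],
    [-1.9,0,10.9,-0.3,-11.4,0.8,1],
    [-2.5,0,14.6,-0.4,-15.2,1,1],
    [-3.1,0,18.2,-0.5,-19,1.3,1],
    [-5.3,-0.3,22.2,0,-23.3,0.8,1],
    [-7.5,-0.6,26,0.5,-27.7,0.3,1],
    [-9.7,-0.9,30,1,-32,-0.3,1],
    [-11.9,-1.2,34,1.5,-36.3,-0.8,1],
    [-14,-1.5,38,2,-40.7,-1.3,1],
    [-16.3,-1.8,42,2.5,-45,-1.9,1],
    [-18.5,-2,46,3,-49.3,-2.4,1],
  ],
)

```text
time: 9.4
position: [0.4356, -0.0122, 0.3641]
tool_rot: [1.327, 2.215, -0.42]
ft_force: [1.3, 0.4, 1.0]
grip_width: 0.997
grip_force: 0.0
```

```bash
python3 - <<'E'
from plan import *
u=np.array([np.cos(np.radians(-57)),np.sin(np.radians(-57))]);A=np.array([.478,-.1955])
plan([([*(A-.018*u),.20],-57,50)],[6])
E
```

```text
t9.40 gp [ 0.4304 -0.0026  0.3796] psi -61.8 pitch 54.8 yz 0.001 F [1.3 0.4 1. ] g 0.997 0.0 q [-0.42 -0.29 -0.11  1.92  0.58  1.53 -0.06]
[-0.7, -0.4, 0.8, 0.7, -3.0, -3.0], [-1.4, -0.8, 1.6, 1.3, -5.9, -6.0], [-2.1, -1.2, 2.4, 2.0, -8.9, -8.9], [-2.8, -1.6, 3.2, 2.6, -11.9, -11.9], [-3.5, -2.0, 4.0, 3.3, -14.9, -14.9], [-4.2, -2.4, 4.8, 3.9, -17.8, -17.9], | len 0.043 ang 1.1
```

Call:
carry_out(
  steps=[
    [-0.7,-0.4,0.8,0.7,-3.0,-3.0,1],
    [-1.4,-0.8,1.6,1.3,-5.9,-6.0,1],
    [-2.1,-1.2,2.4,2.0,-8.9,-8.9,1],
    [-2.8,-1.6,3.2,2.6,-11.9,-11.9,1],
    [-3.5,-2.0,4.0,3.3,-14.9,-14.9,1],
    [-4.2,-2.4,4.8,3.9,-17.8,-17.9,1],
    [-4.2,-2.4,4.8,3.9,-17.8,-17.9,1],
  ],
)

```text
time: 10.1
position: [0.4702, -0.1924, 0.1803]
tool_rot: [1.202, 2.194, -0.442]
ft_force: [-1.2, 0.7, 0.0]
grip_width: 1.0
grip_force: 0.0
```

```bash
cat > packs.py <<'E'
from h import *
def packs(cam,lo=60):
    p,K,T=grab(cam,cam+"_p.png");hsv=cv2.cvtColor(p,cv2.COLOR_RGB2HSV)
    m=cv2.inRange(hsv,(22,120,lo),(34,255,255));m=cv2.morphologyEx(m,cv2.MORPH_CLOSE,np.ones((5,5)))
    for c in cv2.findContours(m,0,2)[0]:
        if cv2.contourArea(c)<150: continue
        P=ray(K,T,c[:,0],.084)[:,:2].astype(np.float32);r=cv2.minAreaRect(P*1000)
        print(cam,cv2.boundingRect(c),cv2.contourArea(c),[np.round(v,1) for v in r])
    return p,K,T
E
python3 - <<'E'
from packs import *
now();packs("top");p,K,T=packs("wrist")
u=np.array([np.cos(np.radians(-57)),np.sin(np.radians(-57))]);v=np.array([-u[1],u[0]]);A=np.array([.478,-.1955])
for a in(-.04,.04):
  for b in(-.023,.023): print(a,b,proj(K,T,[*(A+a*u+b*v),.084]).round(0))
E
```

```text
t10.10 gp [ 0.4638 -0.1821  0.1949] psi -57.6 pitch 50.3 yz -0.007 F [-1.2  0.7  0. ] g 1.000 0.0 q [-0.07 -0.23 -0.03  2.29  0.8   0.91  0.02]
top (367, 241, 22, 23) 269.0 [array([ 483.8, -205.5]), array([48.5, 58.8]), np.float64(33.0)]
top (402, 230, 31, 28) 425.5 [array([ 507.9, -323.9]), array([47.6, 85.2]), np.float64(32.9)]
top (438, 228, 31, 28) 424.0 [array([ 512.6, -430.5]), array([47.8, 87.1]), np.float64(38.4)]
wrist (196, 208, 104, 115) 5422.5 [array([ 508.3, -360.8]), array([ 83.6, 220.2]), np.float64(3.5)]
wrist (281, 65, 90, 133) 10485.0 [array([ 475.4, -188.8]), array([45.7, 96.6]), np.float64(32.7)]
-0.04 -0.023 [[276.  93.]]
-0.04 0.023 [[369.  93.]]
0.04 -0.023 [[287. 196.]]
0.04 0.023 [[357. 196.]]
```

View pics/wrist_p.png

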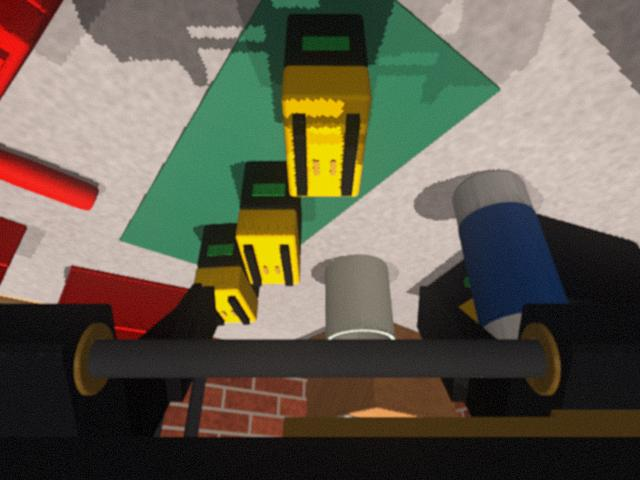

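The pack's top face spans (283–370, 97) to (288–360, 197), within about 4 px (2 mm) of the prediction. I'll descend and grip.

```bash
python3 - <<'E'
from plan import *
u=np.array([np.cos(np.radians(-57)),np.sin(np.radians(-57))]);A=np.array([.479,-.195])
plan([([*(A-.018*u),.10],-57,50),([*(A-.018*u),.06],-57,50)],[3,2])
E
```

```text
t10.20 gp [ 0.4677 -0.1787  0.1996] psi -57.3 pitch 50.1 yz -0.000 F [0.8 0.3 0.5] g 1.000 0.0 q [-0.07 -0.24 -0.03  2.29  0.8   0.91  0.02]
[-0.0, -0.0, 0.1, 0.1, -0.0, -3.3], [-0.0, -0.0, 0.2, 0.1, -0.1, -6.6], [-0.1, -0.1, 0.3, 0.2, -0.1, -10.0], | len 0.033 ang 0.1
[-0.1, -0.1, 0.3, 0.2, -0.1, -12.0], [-0.1, -0.1, 0.3, 0.2, -0.1, -14.0], | len 0.020 ang 0.0
```

Call:
carry_out(
  steps=[
    [0,0,0,0.1,0,-3.3,0.9],
    [0,0,0.2,0.1,-0.1,-6.6,0.8],
    [0,0,0.3,0.2,-0.1,-10,0.75],
    [0,0,0.3,0.2,-0.1,-12.5,0.75],
    [0,0,0.3,0.2,-0.1,-14,0.75],
    [0,0,0.3,0.2,-0.1,-14,0.75],
  ],
)

```text
time: 10.8
position: [0.4774, -0.1882, 0.0447]
tool_rot: [1.186, 2.195, -0.431]
ft_force: [-0.8, -0.4, -0.5]
grip_width: 0.751
grip_force: 0.0
```

Call:
carry_out(
  steps=[
    [0,0,0,0,0,0,0.3],
    [0,0,0,0,0,0,0.3],
    [0,0,0,0,0,0,0.3],
    [0,0,0,0,0,0,0.3],
    [0,0,0,0,0,0,0.3],
    [0,0,0,0,0,0,0.3],
  ],
  squeeze=35,
)

```text
time: 11.4
position: [0.4776, -0.1898, 0.0469]
tool_rot: [1.188, 2.19, -0.432]
ft_force: [-3.8, 3.0, 6.7]
grip_width: 0.527
grip_force: 34.9
```

```bash
python3 - <<'E'
from plan import *
s=now()
E
```

```text
t11.40 gp [ 0.4709 -0.1796  0.0614] psi -56.9 pitch 49.9 yz 0.001 F [-3.8  3.   6.7] g 0.527 34.9 q [-0.04  0.03 -0.06  2.4   1.12  0.69 -0.42]
```

Gripped: the opening is 45.8 mm. Now I'll lift, and refine the cabinet pose from roof edge lines and from the circle the handle traced.

Call:
carry_out(
  steps=[
    [0,0,0,0,0,1.5,0.3],
    [0,0,0,0,0,4,0.3],
    [0,0,0,0,0,8,0.3],
    [0,0,0,0,0,11,0.3],
    [0,0,0,0,0,11,0.3],
  ],
)

```text
time: 11.9
position: [0.4791, -0.1893, 0.1595]
tool_rot: [1.189, 2.187, -0.425]
ft_force: [1.1, 0.5, -4.4]
grip_width: 0.532
grip_force: 34.9
```

```bash
python3 - <<'E'
from h import *
from scipy.optimize import least_squares
np.set_printoptions(precision=4,suppress=True)
now()
G=np.array([[.521,.0345],[.4293,.0882],[.354,.2167],[.3767,.3931]])
f=lambda x:np.linalg.norm(G-x[:2],axis=1)-.2524
r=least_squares(f,[.6,.27]);print("hinge",r.x,r.fun*1000)
f=lambda x:np.linalg.norm(G-x[:2],axis=1)-x[2]
r=least_squares(f,[.6,.27,.25]);print("hinge free r",r.x,r.fun*1000)
for n,C in(("top",[(204.8,113.2),(319.2,122),(312,196),(194,186.8)]),("scene",[(312.7,354.5),(236.4,266.4),(303.2,227.3),(387.3,302.7)])):
    p,K,T=grab(n,n+"2.png");g=cv2.GaussianBlur(cv2.cvtColor(p,cv2.COLOR_RGB2GRAY),(0,0),1).astype(np.float32)
    C=np.array(C,float);c=C.mean(0);Ls=[]
    for i in range(4):
        a,b=C[i],C[(i+1)%4];t=(b-a)/np.linalg.norm(b-a);nn=np.array([-t[1],t[0]]);nn*=np.sign((a-c)@nn);pts=[]
        for k in np.linspace(.12,.88,40):
            m=a+k*(b-a);o=np.arange(-4.5,4.51,.25);q=m+o[:,None]*nn
            v=cv2.remap(g,q[:,0].astype(np.float32)[None],q[:,1].astype(np.float32)[None],1)[0]
            d=-np.gradient(v);j=d.argmax()
            if d[j]>2: pts.append(q[j])
        pts=np.array(pts,np.float32);l=cv2.fitLine(pts,cv2.DIST_HUBER,0,.01,.01).ravel();Ls.append(l)
        print(n,i,len(pts))
    X=[]
    for i in range(4):
        l,m=Ls[i-1],Ls[i];s=np.linalg.solve(np.c_[l[:2],-m[:2]],m[2:]-l[2:]);X.append(l[2:]+s[0]*l[:2])
    X=np.array(X);print(X)
    P=ray(K,T,X,.3)[:,:2];print("sides",[np.linalg.norm(P[i]-P[i-1]).round(4) for i in range(4)])
    M=np.array([(.11,.15),(.11,-.15),(-.095,-.15),(-.095,.15)]);c=P.mean(0);H=(M-M.mean(0)).T@(P-c)
    a=np.arctan2(H[0,1]-H[1,0],H[0,0]+H[1,1]);Rm=np.array([[np.cos(a),-np.sin(a)],[np.sin(a),np.cos(a)]])
    o=c-Rm@M.mean(0);print("cab",o,np.degrees(a),"res",((M@Rm.T+o-P)*1000).round(1).tolist(),"hinge",Rm@[-.11,.148]+o)
E
```

```text
t11.90 gp [ 0.4724 -0.1791  0.174 ] psi -56.9 pitch 49.9 yz 0.008 F [ 1.1  0.5 -4.4] g 0.532 34.9 q [-0.04 -0.19 -0.05  2.31  0.84  0.85 -0.05]
hinge [0.5996 0.2745] [ 0.0992 -0.0286 -0.1061  0.1039]
hinge free r [0.6001 0.2747 0.2529] [-0.007   0.0145 -0.0109  0.0033]
top 0 40
top 1 40
top 2 40
top 3 40
[[204.1362 112.5104]
 [318.728  121.1994]
 [312.0248 196.8908]
 [192.2883 187.0672]]
sides [np.float64(0.2055), np.float64(0.2996), np.float64(0.2064), np.float64(0.3012)]
cab [0.6942 0.1148] -5.566498770715387 res [[-0.4, -0.0], [-0.6, -0.3], [0.9, 0.7], [0.0, -0.4]] hinge [0.5991 0.2728]
scene 0 40
scene 1 40
scene 2 40
scene 3 40
[[309.5989 355.3347]
 [234.4411 265.1721]
 [305.0343 225.2821]
 [384.3044 305.0995]]
sides [np.float64(0.2056), np.float64(0.301), np.float64(0.2049), np.float64(0.3005)]
cab [0.6968 0.1165] -5.651682806466519 res [[-0.3, -0.4], [0.1, 0.6], [-0.1, 0.2], [0.3, -0.3]] hinge [0.6019 0.2746]
```

```bash
cat > cab.py <<'E'
import numpy as np
O=np.array([.695,.116]);YAW=-5.6;_a=np.radians(YAW)
def cab(x,y,z): return [O[0]+np.cos(_a)*x-np.sin(_a)*y,O[1]+np.sin(_a)*x+np.cos(_a)*y,z]
E
python3 - <<'E'
from kin2 import *
from cab import *
from plan import *
q=ctrl.get_state()["joint_positions"]
W=[([.47,-.06,.18],-35,50),([.475,.06,.16],-15,50),(cab(-.21,.036,.125),YAW,50),(cab(-.18,.036,.1),YAW,50),(cab(-.1,.036,.095),YAW,50),(cab(-.0373,.036,.0734),YAW,50)]
for w in W:
    e,q2=ik(*w,q,4);print(np.round(w[0],3),round(e,4),q2.round(2))
plan(W[:3],[4,4,4])
E
```

```text
[ 0.47 -0.06  0.18] 0.0466 [-0.16 -0.3  -0.17  2.37  0.75  0.81  0.15]
[0.475 0.06  0.16 ] 0.0455 [-0.35 -0.3  -0.18  2.42  0.76  0.69  0.24]
[0.49  0.172 0.125] 0.0 [-0.39 -0.15 -0.31  2.39  0.9   0.56  0.07]
[0.519 0.169 0.1  ] 0.0 [-0.09 -0.04 -0.54  2.36  1.04  0.5  -0.03]
[0.599 0.162 0.095] 0.0 [-0.4   0.1  -0.12  2.23  1.1   0.44  0.02]
[0.661 0.155 0.073] 0.0 [ 0.2   0.31 -0.7   2.1   1.35  0.53 -0.07]
t12.00 gp [ 0.4693 -0.1793  0.1689] psi -57.0 pitch 50.1 yz 0.001 F [-0.4 -1.1 -5.5] g 0.528 34.9 q [-0.04 -0.19 -0.05  2.32  0.84  0.85 -0.05]
[-0.0, -0.0, 5.5, 0.1, 3.1, 0.3], [-0.1, -0.0, 11.0, 0.2, 6.1, 0.6], [-0.1, -0.0, 16.5, 0.3, 9.2, 0.8], [-0.1, -0.1, 22.0, 0.4, 12.2, 1.1], | len 0.031 ang 5.5
[-0.1, -0.1, 27.0, 0.6, 15.3, 0.6], [-0.1, -0.1, 32.0, 0.7, 18.4, 0.1], [-0.1, -0.1, 37.0, 0.9, 21.5, -0.4], [-0.1, -0.1, 42.0, 1.1, 24.6, -0.9], | len 0.031 ang 5.0
[-0.1, -0.1, 44.3, 1.5, 27.5, -1.8], [-0.1, -0.1, 46.7, 1.8, 30.3, -2.6], [-0.1, -0.1, 49.0, 2.2, 33.2, -3.5], [-0.1, -0.1, 51.4, 2.6, 36.1, -4.4], | len 0.030 ang 2.3
```

```bash
python3 - <<'E'
from cab import *
from plan import *
W=[([.485,-.07,.16],-40,50),([.49,.05,.145],-16,50),(cab(-.205,.036,.125),YAW,50)]
plan(W,[4,4,4])
E
```

```text
t12.00 gp [ 0.4693 -0.1793  0.1689] psi -57.0 pitch 50.1 yz 0.001 F [-0.4 -1.1 -5.5] g 0.528 34.9 q [-0.04 -0.19 -0.05  2.32  0.84  0.85 -0.05]
[-0.0, -0.0, 4.2, 0.5, 2.8, -0.2], [-0.1, -0.0, 8.5, 0.9, 5.6, -0.4], [-0.1, -0.0, 12.7, 1.4, 8.4, -0.7], [-0.1, -0.0, 17.0, 1.8, 11.2, -0.9], | len 0.028 ang 4.2
[-0.1, -0.1, 23.0, 2.0, 14.3, -1.3], [-0.1, -0.1, 29.0, 2.2, 17.4, -1.6], [-0.1, -0.1, 35.0, 2.4, 20.5, -2.0], [-0.1, -0.1, 41.0, 2.6, 23.6, -2.4], | len 0.031 ang 6.0
[-0.1, -0.1, 43.6, 2.7, 26.7, -2.9], [-0.1, -0.1, 46.2, 2.8, 29.8, -3.4], [-0.1, -0.1, 48.8, 2.9, 32.9, -3.9], [-0.1, -0.1, 51.4, 3.1, 36.0, -4.4], | len 0.031 ang 2.6
```

Call:
carry_out(
  steps=[
    [0,0,4.2,0.5,2.8,-0.2,0.3],
    [0,0,8.5,0.9,5.6,-0.4,0.3],
    [0,0,12.7,1.4,8.4,-0.7,0.3],
    [0,0,17,1.8,11.2,-0.9,0.3],
    [0,0,23,2,14.3,-1.3,0.3],
    [0,0,29,2.2,17.4,-1.6,0.3],
    [0,0,35,2.4,20.5,-2,0.3],
    [0,0,41,2.6,23.6,-2.4,0.3],
    [0,0,43.6,2.7,26.7,-2.9,0.3],
    [0,0,46.2,2.8,29.8,-3.4,0.3],
    [0,0,48.8,2.9,32.9,-3.9,0.3],
    [0,0,51.4,3.1,36,-4.4,0.3],
  ],
)

```text
time: 13.2
position: [0.5067, 0.1731, 0.1106]
tool_rot: [0.109, 2.443, -0.041]
ft_force: [0.5, -0.3, -3.9]
grip_width: 0.529
grip_force: 34.9
```

Call:
carry_out(
  steps=[
    [0,0,0,0,0,0,0.3],
    [0,0,0,0,0,0,0.3],
  ],
)

```text
time: 13.4
position: [0.5069, 0.1719, 0.1106]
tool_rot: [0.112, 2.443, -0.042]
ft_force: [0.2, -0.2, -4.7]
grip_width: 0.527
grip_force: 35.0
```

```bash
python3 - <<'E'
from cab import *
from plan import *
print(cab(-.205,.036,.125))
plan([(cab(-.15,.036,.097),YAW,50),(cab(-.0373,.036,.095),YAW,50),(cab(-.0373,.036,.0785),YAW,50)],[3,5,2])
E
```

```text
[np.float64(0.4944913673950539), np.float64(0.17183268084997158), 0.125]
t13.40 gp [0.4948 0.173  0.1251] psi -5.3 pitch 50.1 yz -0.001 F [ 0.2 -0.2 -4.7] g 0.527 35.0 q [-0.33 -0.14 -0.35  2.38  0.89  0.55  0.09]
[0.0, -0.0, -0.1, 1.8, -0.2, -0.9], [0.0, -0.1, -0.2, 3.6, -0.4, -1.9], [0.1, -0.1, -0.3, 5.4, -0.7, -2.8], | len 0.021 ang 0.1
[0.1, -0.1, -0.3, 7.7, -0.9, -2.9], [0.1, -0.1, -0.3, 9.9, -1.1, -2.9], [0.1, -0.1, -0.3, 12.2, -1.3, -2.9], [0.1, -0.1, -0.3, 14.4, -1.5, -3.0], [0.1, -0.1, -0.3, 16.7, -1.8, -3.0], | len 0.023 ang 0.0
[0.1, -0.1, -0.3, 16.7, -1.8, -3.8], [0.1, -0.1, -0.3, 16.7, -1.8, -4.7], | len 0.008 ang 0.0
```

Call:
carry_out(
  steps=[
    [0,0,0,1.8,-0.2,-0.9,0.3],
    [0,0,-0.2,3.6,-0.4,-1.9,0.3],
    [0,0,-0.3,5.4,-0.7,-2.8,0.3],
    [0,0,-0.3,7.7,-0.9,-2.9,0.3],
    [0,0,-0.3,9.9,-1.1,-2.9,0.3],
    [0,0,-0.3,12.2,-1.3,-2.9,0.3],
    [0,0,-0.3,14.4,-1.5,-3,0.3],
    [0,0,-0.3,16.7,-1.8,-3,0.3],
    [0,0,-0.3,16.7,-1.8,-3.5,0.3],
    [0,0,-0.3,16.7,-1.8,-4.2,0.3],
    [0,0,-0.3,16.7,-1.8,-4.7,0.3],
    [0,0,-0.3,16.7,-1.8,-4.7,0.3],
  ],
)

```text
time: 14.6
position: [0.6734, 0.1519, 0.0626]
tool_rot: [0.123, 2.444, -0.046]
ft_force: [-0.4, -0.7, -5.2]
grip_width: 0.528
grip_force: 35.0
```

```bash
python3 - <<'E'
from cab import *
from plan import *
plan([(cab(-.0373,.036,.0734),YAW,50)],[1])
p,K,T=grab("scene");a=cv2.resize(p[200:380,220:400],None,fx=3,fy=3,interpolation=cv2.INTER_CUBIC)
cv2.imwrite("pics/in1.png",a[:,:,::-1])
E
```

```text
t14.60 gp [0.6613 0.1532 0.0772] psi -5.8 pitch 50.2 yz -0.001 F [-0.4 -0.7 -5.2] g 0.528 35.0 q [-0.23  0.24 -0.23  2.11  1.18  0.42  0.02]
[0.1, -0.2, 0.2, 0.0, 0.2, -0.4], | len 0.004 ang 0.3
```

View pics/in1.png

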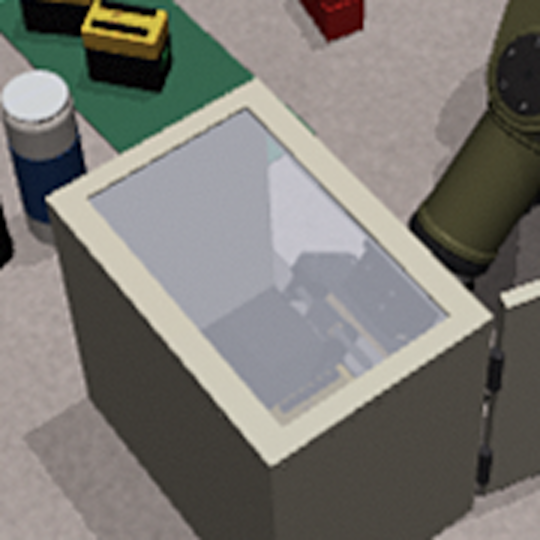

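The pack is inside at about (310,390), upright in the gripper. I'll lower it slowly.

Call:
carry_out(
  steps=[
    [0,0,0,0,0,-0.1,0.3],
    [0,0,0,0,0,-0.2,0.3],
    [0,0,0,0,0,-0.3,0.3],
    [0,0,0,0,0,-0.3,0.3],
  ],
)

```text
time: 15.05
position: [0.6749, 0.1523, 0.0614]
tool_rot: [0.124, 2.441, -0.045]
ft_force: [-0.8, -0.0, -4.2]
grip_width: 0.527
grip_force: 35.0
```

Call:
carry_out(
  steps=[
    [0,0,0,0,0,-0.1,0.3],
    [0,0,0,0,0,-0.1,0.3],
  ],
)

```text
time: 15.25
position: [0.6748, 0.1523, 0.0603]
tool_rot: [0.124, 2.442, -0.045]
ft_force: [-0.4, -0.9, -4.2]
grip_width: 0.529
grip_force: 35.0
```

Call:
carry_out(
  steps=[
    [0,0,0,0,0,-0.05,0.3],
    [0,0,0,0,0,-0.1,0.3],
    [0,0,0,0,0,-0.1,0.3],
  ],
)

```text
time: 15.55
position: [0.6749, 0.1523, 0.0593]
tool_rot: [0.124, 2.442, -0.045]
ft_force: [0.2, -0.3, -5.0]
grip_width: 0.524
grip_force: 35.0
```

Call:
carry_out(
  steps=[
    [0,0,0,0,0,-0.05,0.3],
    [0,0,0,0,0,-0.1,0.3],
    [0,0,0,0,0,-0.1,0.3],
  ],
)

```text
time: 15.85
position: [0.6753, 0.1524, 0.0591]
tool_rot: [0.124, 2.44, -0.045]
ft_force: [-0.6, -0.0, -2.2]
grip_width: 0.53
grip_force: 35.0
```

Call:
carry_out(
  steps=[
    [0,0,0,0,0,-0.05,0.3],
    [0,0,0,0,0,-0.05,0.3],
  ],
)

```text
time: 16.05
position: [0.6756, 0.1525, 0.059]
tool_rot: [0.124, 2.44, -0.044]
ft_force: [-3.2, -0.6, 1.4]
grip_width: 0.525
grip_force: 35.0
```

Call:
carry_out(
  steps=[
    [0,0,0,0,0,0,0.54],
    [0,0,0,0,0,0,0.56],
    [0,0,0,0,0,0,0.6],
    [0,0,0,0,0,0,0.65],
    [0,0,0,0,0,0,0.65],
  ],
)

```text
time: 16.55
position: [0.6749, 0.1523, 0.0579]
tool_rot: [0.124, 2.442, -0.045]
ft_force: [-0.2, 0.4, 0.9]
grip_width: 0.637
grip_force: 0.0
```

```bash
python3 - <<'E'
from cab import *
from plan import *
s=now();g=np.array(s["position"])-.019*R.from_rotvec(s["tool_rot"]).as_matrix()[:,2]
d=g[:2]-O;c,n=np.cos(np.radians(YAW)),np.sin(np.radians(YAW));print("cab gp",c*d[0]+n*d[1],-n*d[0]+c*d[1])
plan([(cab(-.07,.0355,.075),YAW,50),(cab(-.13,.036,.10),YAW,50),(cab(-.205,.036,.125),YAW,50)],[2,3,3])
E
```

```text
t16.55 gp [0.6628 0.1536 0.0725] psi -5.8 pitch 50.0 yz 0.000 F [-0.2  0.4  0.9] g 0.637 0.0 q [-0.23  0.25 -0.22  2.11  1.21  0.41 -0.01]
cab gp -0.0357060696760742 0.03425341711744373
t16.55 gp [0.6628 0.1536 0.0725] psi -5.8 pitch 50.0 yz 0.000 F [-0.2  0.4  0.9] g 0.637 0.0 q [-0.23  0.25 -0.22  2.11  1.21  0.41 -0.01]
[-0.0, -0.0, 0.1, -1.7, 0.2, 0.1], [-0.0, -0.0, 0.2, -3.4, 0.5, 0.3], | len 0.017 ang 0.1
[-0.0, -0.0, 0.2, -5.4, 0.7, 1.1], [-0.0, -0.0, 0.2, -7.4, 0.9, 1.9], [-0.0, -0.0, 0.2, -9.4, 1.1, 2.8], | len 0.022 ang 0.0
[-0.0, -0.0, 0.2, -11.9, 1.3, 3.6], [-0.0, -0.0, 0.2, -14.3, 1.6, 4.4], [-0.0, -0.0, 0.2, -16.8, 1.8, 5.3], | len 0.026 ang 0.0
```

Call:
carry_out(
  steps=[
    [0,0,0,-1.7,0.2,0,0.65],
    [0,0,0,-3.4,0.35,0.2,0.65],
    [0,0,0.2,-5.4,0.6,1,0.65],
    [0,0,0.2,-7.4,0.9,1.9,0.65],
    [0,0,0.2,-9.4,1.1,2.8,0.8],
    [0,0,0.2,-11.9,1.3,3.6,1],
    [0,0,0.2,-14.3,1.6,4.4,1],
    [0,0,0.2,-16.8,1.8,5.3,1],
  ],
)

```text
time: 17.35
position: [0.5059, 0.1704, 0.1111]
tool_rot: [0.12, 2.442, -0.043]
ft_force: [-0.1, 0.6, 0.4]
grip_width: 0.928
grip_force: 0.0
```

```bash
python3 - <<'E'
from cab import *
from plan import *
u=np.array([np.cos(np.radians(-57)),np.sin(np.radians(-57))]);B=np.array([.509,-.3245])
plan([([.485,.05,.16],-16,52),([.48,-.08,.22],-40,52),([*(B-.018*u),.20],-57,50)],[4,5,6])
E
```

```text
t17.35 gp [0.4938 0.1716 0.1257] psi -5.6 pitch 50.0 yz 0.000 F [-0.1  0.6  0.4] g 0.928 0.0 q [-0.33 -0.15 -0.35  2.38  0.89  0.55  0.09]
[0.1, 0.5, -2.6, -0.2, -3.1, 0.8], [0.2, 1.0, -5.2, -0.5, -6.2, 1.7], [0.3, 1.4, -7.8, -0.7, -9.3, 2.5], [0.3, 1.9, -10.4, -1.0, -12.4, 3.4], | len 0.032 ang 2.6
[0.4, 1.9, -15.2, -1.1, -15.0, 4.6], [0.5, 1.9, -20.0, -1.3, -17.7, 5.8], [0.6, 1.9, -24.8, -1.4, -20.4, 7.0], [0.7, 1.9, -29.6, -1.6, -23.1, 8.2], [0.7, 1.8, -34.4, -1.7, -25.8, 9.4], | len 0.029 ang 4.8
[0.6, 1.5, -37.2, -1.4, -29.7, 9.1], [0.5, 1.2, -40.1, -1.1, -33.5, 8.7], [0.4, 0.9, -42.9, -0.9, -37.4, 8.4], [0.2, 0.6, -45.7, -0.6, -41.3, 8.1], [0.1, 0.3, -48.6, -0.3, -45.1, 7.8], [-0.0, -0.0, -51.4, -0.0, -49.0, 7.4], | len 0.039 ang 2.9
```

Call:
carry_out(
  steps=[
    [0,0.5,-2.6,-0.2,-3.1,0.8,1],
    [0.2,1,-5.2,-0.5,-6.2,1.7,1],
    [0.3,1.4,-7.8,-0.7,-9.3,2.5,1],
    [0.3,1.9,-10.4,-1,-12.4,3.4,1],
    [0.4,1.9,-15,-1.1,-15,4.6,1],
    [0.5,1.9,-20,-1.3,-17.7,5.8,1],
    [0.6,1.9,-24.8,-1.4,-20.4,7,1],
    [0.7,1.9,-29.6,-1.6,-23,8.2,1],
    [0.7,1.8,-34.4,-1.7,-25.8,9.4,1],
    [0.5,1.2,-40,-1.2,-31,9,1],
    [0.3,0.6,-45,-0.8,-36,8.5,1],
  ],
)

```text
time: 18.45
position: [0.4991, -0.1869, 0.198]
tool_rot: [1.068, 2.251, -0.38]
ft_force: [-1.0, -0.1, -0.6]
grip_width: 1.0
grip_force: 0.0
```

```bash
python3 - <<'E'
from plan import *
u=np.array([np.cos(np.radians(-57)),np.sin(np.radians(-57))]);B=np.array([.509,-.3245])
plan([([*(B-.018*u),.20],-57,50)],[4])
E
```

```text
t18.45 gp [ 0.4915 -0.1776  0.2126] psi -50.7 pitch 50.5 yz 0.003 F [-1.  -0.1 -0.6] g 1.000 0.0 q [ 0.03 -0.24 -0.08  2.26  0.74  0.82  0.2 ]
[-0.1, -0.0, -1.6, 0.2, -3.3, -0.3], [-0.3, -0.1, -3.1, 0.3, -6.6, -0.6], [-0.4, -0.1, -4.7, 0.5, -10.0, -0.9], [-0.5, -0.2, -6.3, 0.7, -13.3, -1.3], | len 0.033 ang 1.6
```

Call:
carry_out(
  steps=[
    [0,0,-1.6,0.2,-3.3,-0.3,1],
    [-0.3,0,-3,0.3,-6.6,-0.6,1],
    [-0.4,0,-4.7,0.5,-10,-0.9,1],
    [-0.5,0,-6.3,0.7,-13.3,-1.3,1],
    [-0.5,0,-6.3,0.7,-13.3,-1.3,1],
    [-0.5,0,-6.3,0.7,-13.3,-1.3,1],
  ],
)

```text
time: 19.05
position: [0.5052, -0.3191, 0.1828]
tool_rot: [1.191, 2.199, -0.436]
ft_force: [-0.0, 0.0, 0.6]
grip_width: 1.001
grip_force: 0.0
```

```bash
python3 - <<'E'
from packs import *
from plan import *
p,K,T=packs("wrist")
u=np.array([np.cos(np.radians(-57)),np.sin(np.radians(-57))]);v=np.array([-u[1],u[0]]);B=np.array([.509,-.3245])
for a in(-.04,.04):
  for b in(-.023,.023): print(a,b,proj(K,T,[*(B+a*u+b*v),.084]).round(0))
plan([([*(B-.018*u),.10],-57,50),([*(B-.018*u),.06],-57,50)],[3,2])
E
```

```text
wrist (501, 214, 120, 89) 3741.0 [array([ 742.6, -329.1]), array([ 49.4, 137.9]), np.float64(11.4)]
wrist (207, 179, 80, 88) 4258.5 [array([ 510.4, -418.4]), array([ 51.7, 107.1]), np.float64(39.0)]
wrist (277, 66, 90, 132) 9288.5 [array([ 506.4, -318.6]), array([45.5, 96.1]), np.float64(32.9)]
-0.04 -0.023 [[273.  92.]]
-0.04 0.023 [[366.  92.]]
0.04 -0.023 [[284. 195.]]
0.04 0.023 [[354. 196.]]
t19.10 gp [ 0.4991 -0.308   0.1977] psi -56.9 pitch 50.3 yz -0.005 F [0.5 0.1 0.1] g 0.999 0.0 q [ 0.15 -0.12  0.08  2.19  0.79  0.69  0.29]
[-0.0, -0.1, -0.0, 0.0, -0.0, -3.3], [-0.1, -0.3, -0.1, 0.0, -0.1, -6.5], [-0.1, -0.4, -0.1, 0.0, -0.1, -9.8], | len 0.033 ang 0.1
[-0.1, -0.4, -0.1, 0.0, -0.1, -11.8], [-0.1, -0.4, -0.1, 0.0, -0.1, -13.8], | len 0.020 ang 0.0
```

View pics/wrist_p.png

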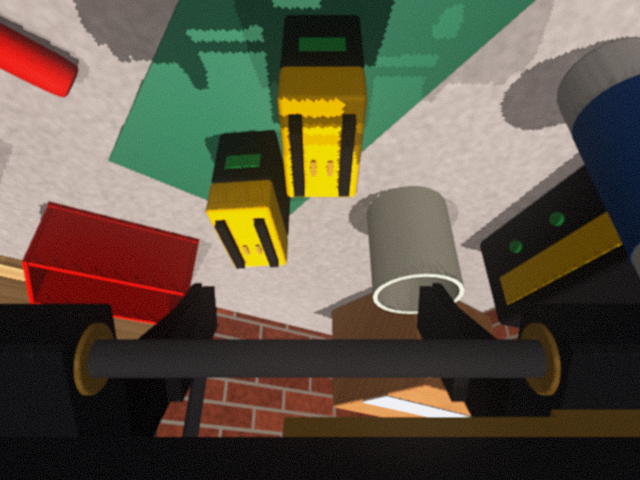

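Pack B's top face spans (279–366, 97) to (286–356, 197), within about 3 px of the prediction. Its neighbour starts about 5 cm ahead, so it's clear of the fingers.

Call:
carry_out(
  steps=[
    [0,-0.1,0,0.1,0,-3.3,0.9],
    [0,-0.3,0,0.1,0,-6.5,0.8],
    [0,-0.4,0,0.1,0,-9.8,0.75],
    [0,-0.4,0,0.1,0,-12,0.75],
    [0,-0.4,0,0.1,0,-13.8,0.75],
    [0,-0.4,0,0.1,0,-13.8,0.75],
  ],
)

```text
time: 19.7
position: [0.5054, -0.3167, 0.0426]
tool_rot: [1.186, 2.199, -0.431]
ft_force: [-0.0, 0.3, 0.2]
grip_width: 0.75
grip_force: 0.0
```

Call:
carry_out(
  steps=[
    [0,0,0,0,0,0,0.3],
    [0,0,0,0,0,0,0.3],
    [0,0,0,0,0,0,0.3],
    [0,0,0,0,0,0,0.3],
    [0,0,0,0,0,0,0.3],
    [0,0,0,0,0,0,0.3],
  ],
  squeeze=35,
)

```text
time: 20.3
position: [0.5077, -0.3188, 0.0467]
tool_rot: [1.188, 2.191, -0.43]
ft_force: [-1.9, 3.5, 7.1]
grip_width: 0.526
grip_force: 35.0
```

```bash
python3 - <<'E'
from plan import *
now()
E
```

```text
t20.30 gp [ 0.501  -0.3086  0.0613] psi -56.9 pitch 50.0 yz 0.002 F [-1.9  3.5  7.1] g 0.526 35.0 q [ 0.16  0.12  0.08  2.3   1.23  0.47 -0.24]
```

Call:
carry_out(
  steps=[
    [0,0,0,0,0,1.5,0.3],
    [0,0,0,0,0,4,0.3],
    [0,0,0,0,0,8,0.3],
    [0,0,0,0,0,12,0.3],
    [0,0,0,0,0,12,0.3],
  ],
)

```text
time: 20.8
position: [0.5096, -0.3196, 0.1718]
tool_rot: [1.188, 2.184, -0.426]
ft_force: [1.6, -0.3, -2.7]
grip_width: 0.524
grip_force: 35.0
```

```bash
python3 - <<'E'
from cab import *
from plan import *
plan([([.485,-.12,.17],-45,50),([.485,.0,.15],-22,50),(cab(-.205,-.038,.125),YAW,50)],[6,4,4])
E
```

```text
t20.80 gp [ 0.5028 -0.3094  0.1863] psi -56.9 pitch 49.7 yz 0.008 F [ 1.6 -0.3 -2.7] g 0.524 35.0 q [ 0.18 -0.1   0.06  2.21  0.82  0.65  0.24]
[-0.0, 0.1, 2.0, -0.3, 3.2, -0.3], [-0.0, 0.2, 4.0, -0.5, 6.4, -0.5], [-0.0, 0.3, 6.0, -0.8, 9.5, -0.8], [-0.0, 0.4, 7.9, -1.1, 12.7, -1.1], [-0.0, 0.5, 9.9, -1.3, 15.9, -1.4], [-0.0, 0.6, 11.9, -1.6, 19.1, -1.6], | len 0.032 ang 2.0
[-0.1, 0.6, 17.7, -1.5, 22.2, -2.1], [-0.1, 0.6, 23.4, -1.5, 25.3, -2.6], [-0.1, 0.6, 29.2, -1.4, 28.4, -3.1], [-0.2, 0.6, 34.9, -1.3, 31.5, -3.6], | len 0.031 ang 5.7
[-0.2, 0.6, 39.0, -1.3, 34.0, -4.3], [-0.2, 0.6, 43.1, -1.2, 36.6, -4.9], [-0.2, 0.5, 47.2, -1.1, 39.1, -5.5], [-0.2, 0.5, 51.3, -1.0, 41.7, -6.1], | len 0.026 ang 4.1
```

Call:
carry_out(
  steps=[
    [0,0.1,2,-0.3,3.9,-0.3,0.3],
    [0,0.2,4.8,-0.6,7.8,-0.6,0.3],
    [0,0.3,7.2,-1,11.6,-1,0.3],
    [0,0.5,9.6,-1.3,15.4,-1.3,0.3],
    [0,0.6,12,-1.6,19,-1.6,0.3],
    [0,0.6,17.7,-1.5,22.2,-2.1,0.3],
    [0,0.6,23.4,-1.5,25.3,-2.6,0.3],
    [0,0.6,29.2,-1.4,28.4,-3.1,0.3],
    [-0.2,0.6,35,-1.3,31.5,-3.6,0.3],
    [-0.2,0.6,39,-1.3,34,-4.3,0.3],
    [-0.2,0.6,43.1,-1.2,36.6,-4.9,0.3],
    [-0.2,0.5,47.2,-1.1,39.1,-5.5,0.3],
  ],
)

```text
time: 22.0
position: [0.4985, 0.0747, 0.11]
tool_rot: [0.203, 2.448, -0.085]
ft_force: [-0.0, -0.9, -3.7]
grip_width: 0.528
grip_force: 35.0
```

Call:
carry_out(
  steps=[
    [0,0,4,0.1,2.6,-0.6,0.3],
    [0,0,4,0.1,2.6,-0.6,0.3],
    [0,0,4,0.1,2.6,-0.6,0.3],
  ],
)

```text
time: 22.3
position: [0.4992, 0.0986, 0.1038]
tool_rot: [0.122, 2.454, -0.057]
ft_force: [-0.2, -0.2, -3.3]
grip_width: 0.526
grip_force: 35.0
```

```bash
python3 - <<'E'
from cab import *
from plan import *
print(cab(-.205,-.038,.125))
plan([(cab(-.15,-.038,.099),YAW,50),(cab(-.0357,-.038,.097),YAW,50),(cab(-.0357,-.038,.078),YAW,50)],[3,6,3])
E
```

```text
[np.float64(0.48727023281287685), np.float64(0.09818585325131607), 0.125]
t22.30 gp [0.4872 0.1    0.1185] psi -5.9 pitch 50.7 yz -0.010 F [-0.2 -0.2 -3.3] g 0.526 35.0 q [ 0.29 -0.28 -0.73  2.45  0.52  0.36  0.55]
[0.2, -0.3, 0.1, 1.8, -0.2, -0.6], [0.3, -0.5, 0.2, 3.7, -0.5, -1.3], [0.5, -0.8, 0.3, 5.5, -0.7, -1.9], | len 0.020 ang 0.3
[0.5, -0.8, 0.3, 7.4, -0.9, -2.0], [0.5, -0.8, 0.3, 9.3, -1.1, -2.0], [0.5, -0.8, 0.3, 11.2, -1.3, -2.0], [0.5, -0.8, 0.3, 13.1, -1.4, -2.1], [0.5, -0.8, 0.3, 15.0, -1.6, -2.1], [0.5, -0.8, 0.3, 16.9, -1.8, -2.1], | len 0.019 ang 0.0
[0.5, -0.8, 0.3, 16.9, -1.8, -2.8], [0.5, -0.8, 0.3, 16.9, -1.8, -3.4], [0.5, -0.8, 0.3, 16.9, -1.8, -4.0], | len 0.006 ang 0.0
```

Call:
carry_out(
  steps=[
    [0.2,-0.3,0,1.8,-0.1,-0.6,0.3],
    [0.3,-0.5,0.2,3.7,-0.3,-1.3,0.3],
    [0.5,-0.8,0.3,5.5,-0.5,-1.9,0.3],
    [0.5,-0.8,0.3,7.4,-0.8,-2,0.3],
    [0.5,-0.8,0.3,9.3,-1,-2,0.3],
    [0.5,-0.8,0.3,11.2,-1.2,-2,0.3],
    [0.5,-0.8,0.3,13.1,-1.3,-2.1,0.3],
    [0.5,-0.8,0.3,15,-1.5,-2.1,0.3],
    [0.5,-0.8,0.3,16.9,-1.7,-2.1,0.3],
    [0.5,-0.8,0.3,16.9,-1.7,-2.8,0.3],
    [0.5,-0.8,0.3,16.9,-1.7,-3.4,0.3],
    [0.5,-0.8,0.3,16.9,-1.7,-3.8,0.3],
  ],
)

```text
time: 23.5
position: [0.6682, 0.0812, 0.0652]
tool_rot: [0.12, 2.44, -0.042]
ft_force: [-0.8, 0.0, -2.8]
grip_width: 0.528
grip_force: 35.0
```

```bash
python3 - <<'E'
from cab import *
from plan import *
plan([(cab(-.0357,-.0365,.0735),YAW,50)],[1])
E
```

```text
t23.50 gp [0.6561 0.0824 0.0798] psi -5.6 pitch 50.0 yz 0.001 F [-0.8  0.  -2.8] g 0.528 35.0 q [ 0.52  0.28 -0.88  2.16  1.37  0.45  0.03]
[-0.1, 0.0, 0.0, -0.0, 0.1, -0.6], | len 0.006 ang 0.1
```

Call:
carry_out(
  steps=[
    [0,0,0,0,0,-0.1,0.3],
    [0,0,0,0,0.1,-0.2,0.3],
    [0,0,0,0,0.1,-0.3,0.3],
    [0,0,0,0,0.1,-0.4,0.3],
    [0,0,0,0,0.1,-0.4,0.3],
  ],
)

```text
time: 24.0
position: [0.6693, 0.0837, 0.0634]
tool_rot: [0.118, 2.438, -0.041]
ft_force: [0.9, -0.4, -3.6]
grip_width: 0.524
grip_force: 35.0
```

Call:
carry_out(
  steps=[
    [0,0,0,0,0,-0.05,0.3],
    [0,0,0,0,0,-0.1,0.3],
    [0,0,0,0,0,-0.1,0.3],
  ],
)

```text
time: 24.3
position: [0.6693, 0.0837, 0.0623]
tool_rot: [0.118, 2.438, -0.041]
ft_force: [-1.2, 1.0, -3.4]
grip_width: 0.526
grip_force: 35.0
```

Call:
carry_out(
  steps=[
    [0,0,0,0,0,-0.05,0.3],
    [0,0,0,0,0,-0.1,0.3],
    [0,0,0,0,0,-0.1,0.3],
  ],
)

```text
time: 24.6
position: [0.6692, 0.0837, 0.0612]
tool_rot: [0.118, 2.438, -0.041]
ft_force: [-0.1, 0.5, -3.4]
grip_width: 0.526
grip_force: 35.0
```

Call:
carry_out(
  steps=[
    [0,0,0,0,-0.1,-0.05,0.3],
    [0,0,0,0,-0.1,-0.1,0.3],
    [0,0,0,0,-0.1,-0.15,0.3],
    [0,0,0,0,-0.1,-0.15,0.3],
  ],
)

```text
time: 25.0
position: [0.6692, 0.0827, 0.0597]
tool_rot: [0.118, 2.438, -0.041]
ft_force: [0.2, -0.1, -3.5]
grip_width: 0.525
grip_force: 35.0
```

Call:
carry_out(
  steps=[
    [0,0,0,0,0,-0.05,0.3],
    [0,0,0,0,0,-0.1,0.3],
    [0,0,0,0,0,-0.1,0.3],
  ],
)

```text
time: 25.3
position: [0.6694, 0.0828, 0.0589]
tool_rot: [0.117, 2.438, -0.041]
ft_force: [-0.1, 0.9, -2.9]
grip_width: 0.526
grip_force: 35.0
```

Call:
carry_out(
  steps=[
    [0,0,0,0,0,-0.05,0.3],
    [0,0,0,0,0,-0.1,0.3],
    [0,0,0,0,0,-0.1,0.3],
  ],
)

```text
time: 25.6
position: [0.67, 0.0829, 0.0589]
tool_rot: [0.117, 2.436, -0.041]
ft_force: [-3.4, -0.2, 5.0]
grip_width: 0.523
grip_force: 35.0
```

Call:
carry_out(
  steps=[
    [0,0,0,0,0,0,0.54],
    [0,0,0,0,0,0,0.56],
    [0,0,0,0,0,0,0.59],
    [0,0,0,0,0,0,0.6],
    [0,0,0,0,0,0,0.6],
  ],
)

```text
time: 26.1
position: [0.6693, 0.0827, 0.0578]
tool_rot: [0.118, 2.438, -0.041]
ft_force: [-0.4, -0.2, -0.1]
grip_width: 0.59
grip_force: 0.0
```

```bash
python3 - <<'E'
from cab import *
from plan import *
s=ctrl.get_state();g=np.array(s["position"])-.019*R.from_rotvec(s["tool_rot"]).as_matrix()[:,2]
d=g[:2]-O;c,n=np.cos(np.radians(YAW)),np.sin(np.radians(YAW));y=-n*d[0]+c*d[1];print("cab gp",c*d[0]+n*d[1],y)
plan([(cab(-.10,y,.074),YAW,50),(cab(-.13,y,.09),YAW,50),(cab(-.19,y,.125),YAW,50)],[5,2,3])
E
```

```text
cab gp -0.034582338289562455 -0.035649141254337435
t26.10 gp [0.6571 0.0839 0.0723] psi -5.5 pitch 49.8 yz 0.002 F [-0.4 -0.2 -0.1] g 0.590 0.0 q [ 0.51  0.3  -0.86  2.16  1.42  0.45 -0.02]
[-0.0, 0.0, -0.0, -1.3, 0.1, 0.0], [-0.0, 0.1, -0.0, -2.6, 0.3, 0.1], [-0.0, 0.1, -0.1, -3.9, 0.4, 0.1], [-0.1, 0.2, -0.1, -5.2, 0.5, 0.1], [-0.1, 0.2, -0.1, -6.5, 0.6, 0.2], | len 0.013 ang 0.0
[-0.1, 0.2, -0.1, -8.0, 0.8, 1.0], [-0.1, 0.2, -0.1, -9.5, 0.9, 1.8], | len 0.017 ang 0.0
[-0.1, 0.2, -0.1, -11.5, 1.1, 2.9], [-0.1, 0.2, -0.1, -13.5, 1.3, 4.1], [-0.1, 0.2, -0.1, -15.5, 1.5, 5.3], | len 0.023 ang 0.0
```

Call:
carry_out(
  steps=[
    [0,0,0,-1.3,0.1,0,0.6],
    [0,0,0,-2.6,0.3,0.1,0.6],
    [0,0,0,-3.9,0.4,0.1,0.6],
    [0,0,0,-5.2,0.5,0.1,0.6],
    [0,0,0,-6.5,0.6,0.2,0.6],
    [0,0,0,-8,0.8,1,0.6],
    [0,0,0,-9.5,0.9,1.8,0.6],
    [0,0,0,-11.5,1.1,2.9,0.6],
    [0,0,0,-13.5,1.3,4,0.6],
    [0,0,0,-15.5,1.5,5.3,0.6],
  ],
)

```text
time: 27.1
position: [0.5127, 0.0968, 0.1106]
tool_rot: [0.119, 2.438, -0.042]
ft_force: [0.6, -1.2, -0.6]
grip_width: 0.599
grip_force: 0.0
```

Call:
carry_out(
  steps=[
    [0,3,0,-1,-2,3,0.6],
    [0,6,0,-2,-4,6,0.6],
    [0,9,0,-3,-7,9,0.6],
    [0,12,0,-3,-11,12,0.6],
    [0,15,0,-3,-15,15,0.6],
    [0,15,0,-3,-20,15,0.6],
    [0,15,0,-3,-24,15,0.6],
    [0,15,0,-3,-24,15,0.6],
  ],
)

```text
time: 27.9
position: [0.4936, -0.1478, 0.2588]
tool_rot: [0.119, 2.707, -0.056]
ft_force: [0.7, -0.7, 0.1]
grip_width: 0.602
grip_force: 0.0
```

```bash
python3 - <<'E'
from packs import *
now();packs("top")
a=grab("top")[0][95:275,180:360];b=grab("scene")[0][200:380,220:400]
o=np.hstack([cv2.resize(x,(400,400),interpolation=cv2.INTER_CUBIC) for x in(a,b)])
cv2.imwrite("pics/fin.png",o[:,:,::-1])
E
```

```text
t27.90 gp [ 0.4857 -0.1467  0.2761] psi -5.3 pitch 65.2 yz -0.021 F [ 0.7 -0.7  0.1] g 0.602 0.0 q [ 0.47 -0.3  -0.15  2.07 -0.15  0.94  1.86]
top (438, 228, 31, 28) 413.5 [array([ 513. , -430.8]), array([47.5, 85.5]), np.float64(38.4)]
```

View pics/fin.png

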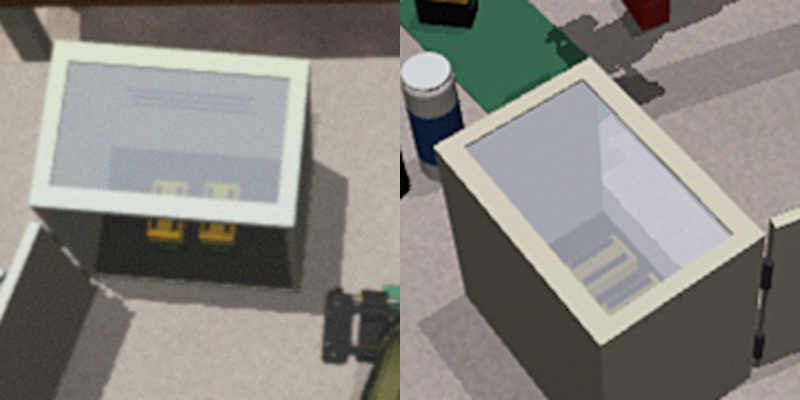

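Both packs stand upright side by side inside, at about (165,212) and (218,212) in the top crop. They sit behind the front edge, the door is wide open, and the third pack hasn't moved. I'm handing the job in.

```bash
python3 -c "
from bench import ctrl
print(ctrl.close_job())"
```

```text
the job is handed in; nothing more can be done
None
```

The job is handed in after 28 s of robot time: the door is open to about 104°, two packs stand side by side on the cabinet floor (fronts about 37 mm inside its front edge), and the third pack has not moved.

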